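Index the template carousel and hang the orange template

TASK

Turn the rotary template rack by its black knob until its metal bar meets the red stop and press it on there firmly for a moment (5 to 15 N on the stop) so that it seats, which brings the empty hook round to the loading side; then let go of it. Take the orange template out of the wooden stand and hang it by its eye on that empty hook, pushed all the way back along the hook until it rests against the wooden pad, and leave it hanging there. Never press the stop, or the template against the rack, with more than 20 N, and leave everything else where it is.

Things in the scene. Friction and masses are not known exactly. Their poses are not given: they have to be found in the camera images.
- rack: Fixed foot of the rotary template rack: a plywood disc 290 mm across and 14 mm thick, bolted down, with a 26 mm aluminium column. Origin at the centre of its underside, on the carousel's axis; z up. Its -x axis points to the loading side.
- carousel: Turning part of the rack: wooden hub, 104 mm across, its top 193 mm above the table, turning about the vertical through its origin (185 mm above the table, the height of the hooks' rods). Three hooks: the empty one along its own -x; two at +60 and -60 degrees from its x carry templates (plywood, white) whose tabs stand 53 mm above the hub. With the bar on the stop its axes agree with the rack's to 0.06 rad.
- stop_post: Fixed steel post at the rim of the rack's foot, 129 mm from the carousel's axis, carrying the red stop block, 16 x 16 x 34 mm (168 to 202 mm above the table). The block is rigid once set, but its screw setting differs each time: its face lies anywhere up to 6 mm before or behind stop_mark. Origin at the foot of the post, table height.
- stop_mark (a point): Nominal place of the red block's face that the bar comes to rest on, 185 mm above the table, 128 mm from the axis. The real face is up to 6 mm off either way along the bar's path; it has to be found by feel.
- bar_face (a point): Side face of the carousel's aluminium bar (16 mm wide, top at 192 mm, along +120 degrees from the carousel's x, out to 135 mm from the axis), 128 mm from the axis. It meets the red block within 6 mm of stop_mark. At the start the carousel is turned 0.6 to 1.4 rad counter-clockwise (from above) off the stop: turn it clockwise.
- knob_top (a point): Top centre of the black knob: a fixed upright round post, 16 mm in diameter, on the bar 95 mm from the axis, from 192 to 257 mm above the table. Dry friction holds the carousel where it is left: turning it takes 4 to 5 N at the knob. Once the bar is on the rigid stop, a sideways push F at the knob puts about 0.75 F - 3 N on the stop: 12 N gives 6 N, 20 N gives 12 N.
- hook_home (a point): Point on top of the empty hook's rod, 65 mm from the axis: where eye_top lies when the template hangs fully home. Axes as the carousel's (-x out along the hook). The rod is level, round, 8 mm thick, and starts from a rigid wooden pad (44 mm wide, face 60 mm from the axis, from 30 mm below to 8 mm above the rod's centre line).
- hook_tip (a point): Top of the upturned end of the empty hook, 112 mm from the axis (the rod ends at 116 mm), 14 mm above the rod's centre line, 10 mm above hook_home.
- stand: Fixed dark wooden block 56 x 190 x 40 mm with two slots (11.5 x 62.5 mm, 28 mm deep) side by side along its y, 85 mm apart. Origin at the centre of its underside.
- template: Orange plate 10 mm thick (its x), 160 mm tall, 0.10 to 0.20 kg, upright in either slot of the stand, 28 mm deep. Origin: centre of its underside. Body 60 mm wide (y) from 0 to 75 mm; the eye, a window 15 mm wide (y), from 75 to 103 mm, right through along x, between 12 mm cheeks; then a solid tab 40 mm wide up to 160 mm to hold it by across its thickness. Both faces are alike.
- eye_top (a point): Middle of the upper edge of the template's eye, 103 mm above the template's underside, mid-thickness.
- blank: Grey blank without an eye (10 x 60 x 130 mm) in the stand's other slot. Leave alone.
- mallet: Hammer lying on the bench. Leave alone.
- glue: White glue bottle, 56 mm across, 130 mm tall. Leave alone.
- tape: Blue tape roll, 96 mm across, 25 mm tall. Leave alone.
- offcut: Wood offcut, 70 x 35 x 22 mm. Leave alone.
- sander: Cork sanding block, 110 x 65 x 35 mm. Leave alone.
- mug: Blue mug, 76 mm across, 85 mm tall. Leave alone.
Things that resemble listed ones, but are neither listed nor needed, are in the scene too. There is more than one size of the template; the job needs the smallest.

How it is judged (in metres and radians):
On the way, in this order (a step that is already met when the one before it is completed fails the run):
1. the carousel's bar is pressed on the red stop with at least 4 N, the template still in its stand (contact force between stop_post and carousel above 4 N and distance of template from where it was at the start of the episode below 0.02 m), for 0.2 s.
2. the robot has let go of the carousel, which stays there, the template still in its stand (distance between bar_face and stop_mark below 0.01 m and contact force between each of the fingers, the arm and rack below 0.05 N and distance of template from where it was at the start of the episode below 0.02 m), for 0.2 s.
3. the template is lifted clear out of the stand (height (world z) of template above 0.045 m), for 0.1 s.
At the end, for the whole second after the job is handed in: The template hangs released and at rest by its eye on the empty hook, upright within 7 degrees, carried by the rack, back against the pad: eye_top within 2.5 mm along the hook, 7 mm sideways and 4 mm in height of hook_home; bar_face still within 10 mm of stop_mark (distance between bar_face and stop_mark below 0.01 m and x of eye_top in the frame of hook_home between -0.0025 and 0.003 m and y of eye_top in the frame of hook_home between -0.007 and 0.007 m and z of eye_top in the frame of hook_home between -0.004 and 0.003 m and angle between template's own z axis and vertical below 0.12 rad and linear speed of template below 0.03 m/s and contact force between template and rack above 0.3 N); the robot touches nothing.
It fails at once if the bar was pressed on the stop with more than 20 N (contact force between stop_post and carousel above 20 N).
It fails at once if the template was pressed on the rack with more than 20 N (contact force between template and rack above 20 N).
It fails at once if the grey blank was shifted by over 30 mm (distance of blank from where it was at the start of the episode above 0.03 m).
It fails at once if another loose thing on the bench was shifted by over 30 mm (distance of any of mallet, glue, tape, offcut, sander, mug from where it was at the start of the episode above 0.03 m).
It also fails if it takes over 72 s, if anything falls off the work surface, if the arm or the gripper's body presses on something with over 40 N, if the wrist force passes 120 N, or if a joint passes its speed limit or range.

ROBOT

A 6-joint arm with a two-finger parallel gripper is mounted at the origin on the work surface. World frame = base frame: x ahead of the robot, y to its left, z up, the work surface at z = 0. Lengths are in m, angles in degrees, forces in N, time in s.
With the tool pointing down it reaches from about 0.35 to 0.975 m from the base axis. Payload 17.4 kg.
Tool frame: the origin (TCP) lies midway between the tips of the shut fingers; the grasp point (between the pads) lies 19 mm behind it (bot.grip_point_offset is the z of the grasp point in the tool frame, in m); z points along the fingers, x is the direction in which the jaws open and shut, and the axes are right-handed (so a half turn about z gives the same grasp; the last joint's range is limited). The gripper opens to 85 mm and grips with 20 to 120 N. Pads are 22 mm wide; open, the fingers measure 114 mm over their backs; the gripper's body (76 mm by 85 mm) begins 54 mm behind the grasp point. The pads swing forward as they close: fully open they stand 13 mm farther back than shut.
Start: joints at [-72.468, 6.646, 82.598, -0, 90.757, -2.166], TCP at [0.228, -0.636, 0.231] pointing down, gripper open.
Joint ranges: [-162.19, 162.19], [-47.58, 125.68], [4.15, 143.07], [-65.23, 245.23], [0.69, 171.88], [-170.13, 170.13]. Speed limits (degrees/s): [108.29, 108.29, 127.2, 180, 180, 180].

INTERFACE

Orientations are given as [roll, pitch, yaw] about the fixed x, y, z axes, in that order (R = Rz(yaw) Ry(pitch) Rx(roll)).
In Python, from rig import bot, optics, job gives the robot as it stands.
- The arm moves only by the shell command python3 -m jog 'ROWS' [FORCE]. ROWS is JSON, a list that holds one entry, the list of rows, each a list of 7 numbers: the turn, a rotation vector about the tool's x, y, z in degrees, then the shift along the tool's x, y, z in mm, then the finger opening in mm, from 0 to 85.4. In form: [[[wx, wy, wz, x, y, z, jaw], ...]]. A call has 1 to 12 rows; each row shifts and turns the commanded pose from where the row before left it, along the tool's axes as they then stand; what a row does not reach is not made up. A row lasts 1/8 s, in which the tool goes at most 62.5 mm and 10.7 degrees, less where a joint would pass 70% of its speed; a pose out of reach is approached as far as the arm can. A call with a gripper value outside its range is refused whole. The fingers move at their own pace and stop on an object; FORCE is the grip in N (left out, the last holds). Time passes only in rows, so rows that do not move let the fingers close. It gives the time, the measured TCP pose, the force and the opening at its end, in the units of the state.
- bot.observe(): the state, without advancing time (a new reading comes with each control period).
- optics.read_camera(name): name is "side" or "top"; returns a dict with "image" (384x512x3 uint8, red, green, blue), "fovy" (degrees; the focal length in pixels is half the picture's height over the tangent of half this angle, whatever the lens; pixels are square), "cx", "cy" (the principal point, pixels), "dist" ([k1, k2, p1, p2, k3] as OpenCV has them; the pictures are not rectified), "R" (3x3) and "t" (3): a world point X has camera coordinates R X + t. Camera axes: x right, y down, z forward; pixel columns grow to the right and rows downward; lengths in m; the calibration is good to about 2 mm. A picture is of the moment at which its call begins. There is no depth.
- job.sign_off(): hands the job in, once; it reports no verdict.
The state is a dict: "time_s": time; "joint_positions": joint angles; "joint_vel": joint speeds; "effort": joint torques, N m; "ee_pos": TCP position; "eef_rot": TCP orientation; "force": force on the tool from outside, world axes, zero at the start; "wrist_torque": the same for the moment, N m; "grip_width": opening from 0.0 (shut) to 1.0 (fully open).
Only numpy, scipy, OpenCV 4.12 (cv2) and the standard library are available. Lean on these libraries where they do the work, as an engineer would, in place of code of your own. Each camera call takes 0.05 s, during which the arm holds its last target.

## Working session

There is one attempt and no reset: what is moved stays moved. The work goes in short steps, Python scripts to look and compute and a shell command to move; the robot and the scene stay as the last step left them, time stands still between calls to the robot, and variables do not carry over. Pictures are saved under pics/ and viewed, and the job is handed in when it is done.

```bash
ls -a; mkdir -p pics
python3 - <<'E'
from rig import bot, optics, job
import cv2, numpy as np
print(bot.observe()); print(bot.grip_point_offset)
for n in ("side","top"):
    c=optics.read_camera(n); cv2.imwrite(f"pics/{n}0.png",cv2.cvtColor(c["image"],cv2.COLOR_RGB2BGR))
    print(n,{k:v for k,v in c.items() if k!="image"}, "campos",-np.array(c["R"]).T@np.array(c["t"]))
E
```

```text
.
..
pics
{'time_s': 0.0, 'joint_positions': array([-7.24670819e+01,  6.67485368e+00,  8.26358840e+01, -4.55843197e-04,
        9.07567398e+01, -2.16641937e+00]), 'joint_vel': array([ 0.04955765,  0.05780338, -0.0354123 ,  0.0312637 ,  0.00508417,
       -0.01290735]), 'effort': array([-7.37751379e-04, -7.31989789e+01, -6.32500291e+01, -6.76461536e-05,
        6.19005907e-03,  3.60839670e-05]), 'ee_pos': array([ 0.22745646, -0.63531854,  0.2305521 ]), 'eef_rot': array([-1.79997905e+02,  6.74464633e-02, -7.03006670e+01]), 'force': array([ 0.05133389, -0.25955096, -0.46872425]), 'wrist_torque': array([-0.00731906, -0.0534861 ,  0.04619856]), 'grip_width': 1.0023315284218086}
-0.0187
side {'fovy': 49.200286942950974, 'cx': 252.39253903664124, 'cy': 186.9470937297036, 'dist': array([-0.02388358,  0.        ,  0.        ,  0.        ,  0.        ]), 'R': array([[-0.89311898, -0.44975408,  0.00773002],
       [-0.28088582,  0.54419419, -0.79054149],
       [ 0.35134263, -0.70821886, -0.6123597 ]]), 't': array([0.49186649, 0.27594032, 1.1196764 ])} campos [0.12341298 0.86402978 0.89998484]
top {'fovy': 42.716939256496474, 'cx': 250.2798170255666, 'cy': 201.30004615169702, 'dist': array([0.06379486, 0.        , 0.        , 0.        , 0.        ]), 'R': array([[ 0.0237392 , -0.99958413,  0.01637118],
       [-0.98883357, -0.0258875 , -0.14675832],
       [ 0.1471211 , -0.01270445, -0.9890369 ]]), 't': array([-0.02828566,  0.57490673,  1.47446823])} campos [0.35223317 0.0053413  1.5431389 ]
```

View pics/side0.png

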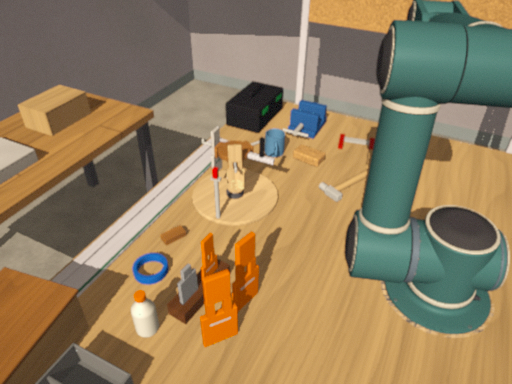

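View pics/top0.png

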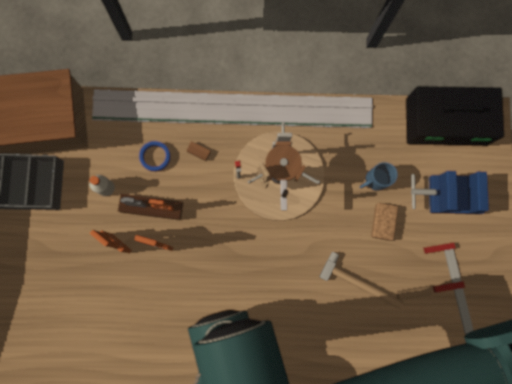

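Run:
```python
import cv2
a=cv2.imread("pics/top0.png"); s=cv2.imread("pics/side0.png")
cv2.imwrite("pics/t_rack.png",cv2.resize(a[115:230,225:335],None,fx=5,fy=5,interpolation=cv2.INTER_CUBIC))
cv2.imwrite("pics/t_stand.png",cv2.resize(a[170:260,80:200],None,fx=6,fy=6,interpolation=cv2.INTER_CUBIC))
cv2.imwrite("pics/s_rack.png",cv2.resize(s[115:230,185:295],None,fx=5,fy=5,interpolation=cv2.INTER_CUBIC))
cv2.imwrite("pics/s_stand.png",cv2.resize(s[225:350,155:275],None,fx=4.6,fy=4.6,interpolation=cv2.INTER_CUBIC))
```

```text
(no output)
```

View pics/t_rack.png

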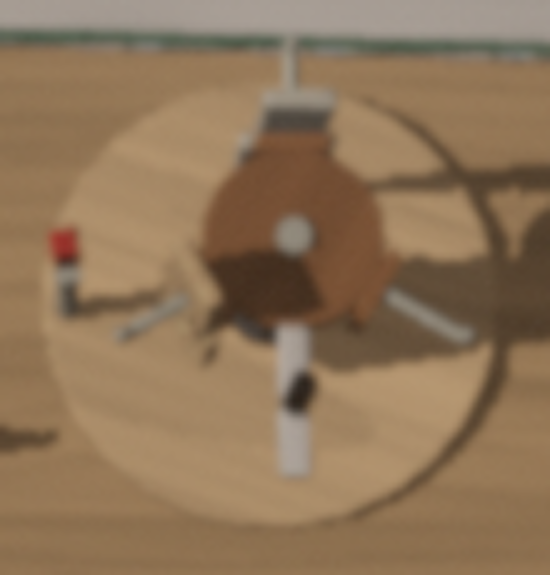

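View pics/t_stand.png

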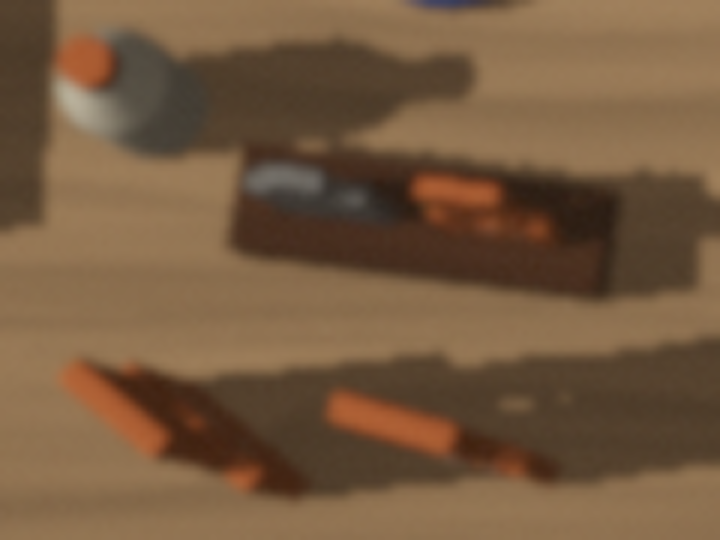

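View pics/s_rack.png

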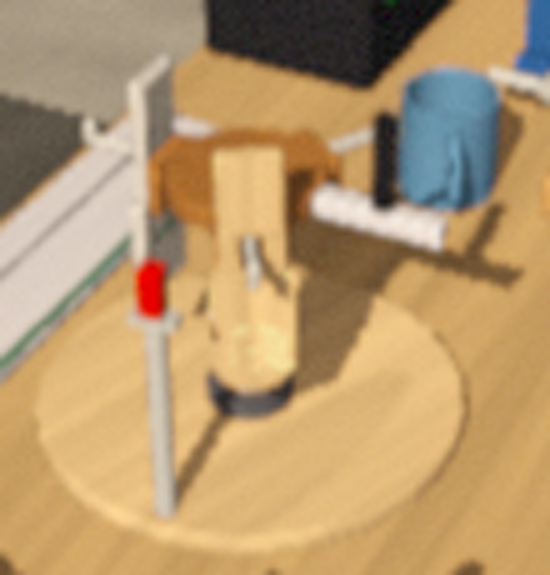

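View pics/s_stand.png

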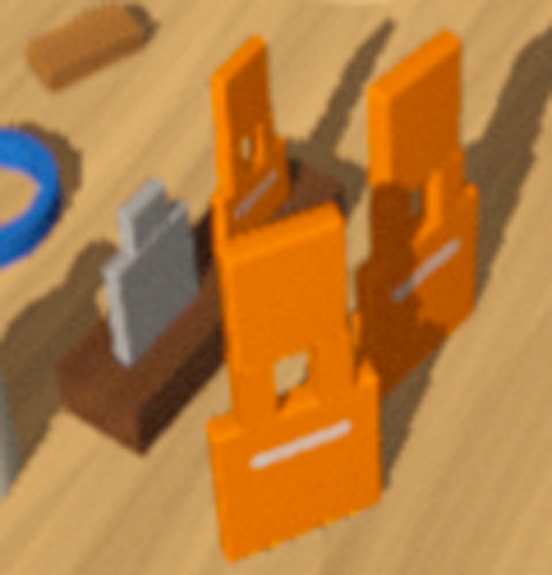

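```bash
cat > h.py <<'E'
import numpy as np, cv2
from scipy.optimize import least_squares
def grab(name,fn=None):
    from rig import optics
    c=optics.read_camera(name); c["R"]=np.array(c["R"]);c["t"]=np.array(c["t"])
    if fn: cv2.imwrite("pics/"+fn,cv2.cvtColor(c["image"],cv2.COLOR_RGB2BGR))
    return c
def K(c):
    f=c["image"].shape[0]/2/np.tan(np.radians(c["fovy"])/2)
    return np.array([[f,0,c["cx"]],[0,f,c["cy"]],[0,0,1.]])
def rays(c,px):
    px=np.array(px,float).reshape(-1,1,2)
    u=cv2.undistortPoints(px,K(c),c["dist"]).reshape(-1,2)
    d=np.c_[u,np.ones(len(u))]@c["R"]; o=-c["R"].T@c["t"]
    return o,d/np.linalg.norm(d,axis=1)[:,None]
def onz(c,px,z):
    o,d=rays(c,px); return o+d*((z-o[2])/d[:,2])[:,None]
def proj(c,X):
    X=np.array(X,float).reshape(-1,1,3)
    return cv2.projectPoints(X,cv2.Rodrigues(c["R"])[0],c["t"],K(c),c["dist"])[0].reshape(-1,2)
def tri(c1,p1,c2,p2):
    o1,d1=rays(c1,p1);o2,d2=rays(c2,p2);d1=d1[0];d2=d2[0]
    A=np.c_[d1,-d2];s=np.linalg.lstsq(A,o2-o1,rcond=None)[0]
    a=o1+d1*s[0];b=o2+d2*s[1];return (a+b)/2,np.linalg.norm(a-b)
def circ(P):
    r=least_squares(lambda v:np.hypot(P[:,0]-v[0],P[:,1]-v[1])-v[2],[*P[:,:2].mean(0),.1],loss="soft_l1",f_scale=.002)
    return r.x
def big(c,x0,x1,y0,y1,f,fn):
    cv2.imwrite("pics/"+fn,cv2.resize(cv2.cvtColor(c["image"],cv2.COLOR_RGB2BGR)[y0:y1,x0:x1],None,fx=f,fy=f,interpolation=cv2.INTER_CUBIC))
E
python3 - <<'E'
from h import *
import pickle
c=grab("top");s=grab("side");pickle.dump((c,s),open("c0.pkl","wb"))
im=c["image"];hsv=cv2.cvtColor(im,cv2.COLOR_RGB2HSV)
H,S,V=[hsv[...,i].astype(int) for i in range(3)]
roi=np.zeros(im.shape[:2],bool);roi[115:230,225:335]=1
# samples
for n,(x,y) in dict(hub=(270,165),cap=(284,162),bar=(284,190),knob=(285,193),red=(238,163),disc=(270,205),table=(300,235)).items(): print(n,im[y,x],hsv[y,x])
rm=roi&((H<6)|(H>174))&(S>150)&(V>80); ys,xs=np.nonzero(rm);print("red",xs.mean(),ys.mean(),len(xs),xs.min(),xs.max(),ys.min(),ys.max())
print("red@.202",onz(c,[xs.mean(),ys.mean()],.202))
sh=cv2.cvtColor(s["image"],cv2.COLOR_RGB2HSV);m=((sh[...,0]<4)|(sh[...,0]>174))&(sh[...,1]>200);m[:,:200]=0;m[:,230:]=0;ys,xs=np.nonzero(m[160:190]);ys+=160
print("side red",xs.mean(),ys.mean(),xs.min(),xs.max(),ys.min(),ys.max())
om=((H>4)&(H<14)&(S>150));
E
```

```text
hub [104  71  46] [ 13 142 104]
cap [144 136 123] [ 19  37 144]
bar [93 83 77] [11 44 93]
knob [47 38 30] [14 92 47]
red [148  50  42] [  2 183 148]
disc [169 139 104] [ 16  98 169]
table [154 123  88] [ 16 109 154]
red 237.52631578947367 163.6315789473684 19 236 239 161 166
red@.202 [[0.65706281 0.02622896 0.202     ]]
side red 214.83783783783784 172.21621621621622 213 217 168 177
```

Run:
```python
from h import *
import pickle
c,s=pickle.load(open("c0.pkl","rb"))
off=np.array([225,115])
P=np.array([(45,300),(70,385),(100,435),(150,480),(210,510),(290,524),(370,505),(430,470),(470,420),(100,165),(130,135),(60,220),(180,100),(490,250)])/5+off
W=onz(c,P-0.5+.1,.014);x=circ(W);print("disc",x,np.round((np.hypot(W[:,0]-x[0],W[:,1]-x[1])-x[2])*1e3,1))
Hh=np.array([(205,220),(207,250),(215,190),(235,165),(258,145),(340,145),(365,170),(380,200),(384,230),(383,255)])/5+off-.4
W=onz(c,Hh,.193);x=circ(W);print("hub",x,np.round((np.hypot(W[:,0]-x[0],W[:,1]-x[1])-x[2])*1e3,1))
print("cap@.193/.205",onz(c,np.array([294,235])/5+off-.4,.193),onz(c,np.array([294,235])/5+off-.4,.205))
for n,p,z in [("barend",(295,474),.192),("barL",(276,474),.192),("barR",(312,474),.192),("barinL",(276,330),.192),("barinR",(310,330),.192),("knobtop",(303,380),.257),("knobbot",(294,405),.2),("hooktip",(465,335),.199)]:
    print(n,onz(c,np.array(p)/5+off-.4,z))
# side disc
S=np.array([(37,400),(60,470),(120,522),(180,543),(250,550),(330,538),(400,505),(450,450),(463,400),(440,340)])/5+np.array([185,115])-.4
W=onz(s,S,.014);x=circ(W);print("disc side",x,np.round((np.hypot(W[:,0]-x[0],W[:,1]-x[1])-x[2])*1e3,1))
# knob top by tri
print(tri(c,np.array((306,376))/5+off-.4,s,np.array((385,118))/5+[185,115]-.4))
# stop block
print("stop",tri(c,np.array((63,243))/5+off-.4,s,np.array((151,265))/5+[185,115]-.4))
```

```text
disc [ 0.66838888 -0.10647797  0.14307111] [ 4.1 -0.6 -0.8 -1.8 -1.5  0.7  0.4  2.   0.8 -0.9 -1.2  3.9  0.7 -3.1]
hub [ 0.67351901 -0.10350122  0.05095922] [ 0.3  1.  -1.  -1.9  0.5  2.6  0.2 -0.9 -1.2  0.6]
cap@.193/.205 [[ 0.66847047 -0.10254423  0.193     ]] [[ 0.66565977 -0.10158535  0.205     ]]
barend [[ 0.53289938 -0.10509628  0.192     ]]
barL [[ 0.53262441 -0.094537    0.192     ]]
barR [[ 0.53314556 -0.11454456  0.192     ]]
barinL [[ 0.61399875 -0.09331551  0.192     ]]
barinR [[ 0.61450428 -0.11237516  0.192     ]]
knobtop [[ 0.57473863 -0.10334409  0.257     ]]
knobbot [[ 0.57040654 -0.10335679  0.2       ]]
hooktip [[ 0.61258435 -0.19821285  0.199     ]]
disc side [ 0.66456442 -0.09381076  0.14377403] [ 0.2 -3.5 -0.1  1.3  2.   0.9 -1.5 -3.  -0.7  4.2]
(array([ 0.57651974, -0.10544173,  0.25438987]), np.float64(0.0018377697780260034))
stop (array([0.65869606, 0.02752871, 0.20414196]), np.float64(0.001948171806340735))
```

```bash
python3 -m jog '[[[0,0,-10,0,0,0,0],[0,0,-10,0,0,0,0],[0,0,-10,0,0,0,0],[0,0,-10,0,0,0,0],[0,0,-10,0,0,0,0],[0,0,-10,0,0,0,0],[0,0,-10.2,0,0,0,0]]]'
python3 -m jog '[[[0,0,0,34,-50,0,0],[0,0,0,34,-50,0,0],[0,0,0,34,-50,0,0],[0,0,0,34,-50,0,0],[0,0,0,34,-50,0,0],[0,0,0,34,-50,0,0],[0,0,0,34,-50,0,0],[0,0,0,34,-50,0,0],[0,0,0,34,-50,0,0],[0,0,0,34,-45,0,0],[0,0,0,0,0,0,0]]]'
```

```text
time_s: 1.08
ee_pos: [0.2275, -0.6355, 0.2311]
eef_rot: [-180.0, 0.0, 0.2]
force: [0.0, 0.9, -0.1]
grip_width: -0.002
time_s: 2.45
ee_pos: [0.5697, -0.1383, 0.2308]
eef_rot: [-180.0, 0.0, 0.1]
force: [-0.7, -0.1, -0.7]
grip_width: 0.003
```

```bash
python3 -m jog '[[[0,0,0,4,0,8,0],[0,0,0,0,0,8,0],[0,0,0,0,0,0,0]]]'
python3 - <<'E'
from h import *
s=grab("side");c=grab("top")
big(s,185,315,70,230,3.7,"s1.png");big(c,215,345,110,230,5,"t1.png")
E
```

```text
time_s: 2.82
ee_pos: [0.5717, -0.1419, 0.2142]
eef_rot: [-180.0, 0.1, -0.2]
force: [-0.3, 0.1, 0.5]
grip_width: 0.005
```

View pics/s1.png

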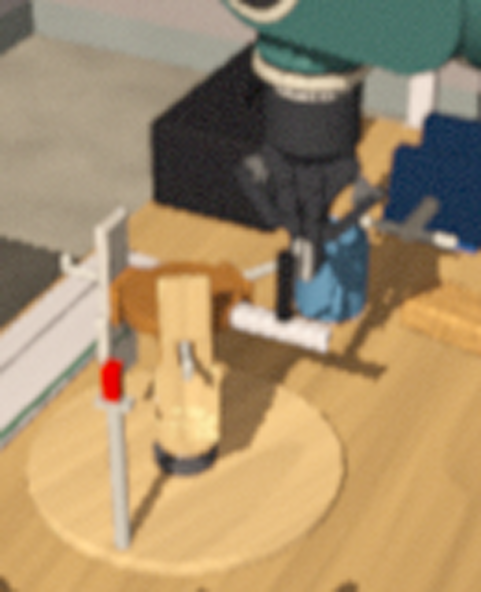

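View pics/t1.png

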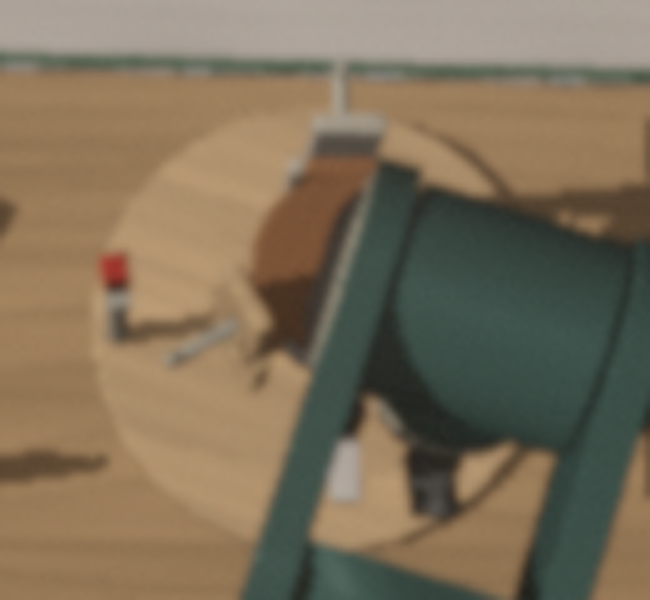

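```bash
python3 -m jog '[[[0,0,0,0,-6,0,0],[0,0,0,0,-6,0,0],[0,0,0,0,-3,0,0],[0,0,0,0,-2,0,0],[0,0,0,0,0,0,0]]]'
python3 -m jog '[[[0,0,0,0,-2,0,0],[0,0,0,0,-2,0,0],[0,0,0,0,0,0,0]]]'
python3 -m jog '[[[0,0,0,0,-2,0,0],[0,0,0,0,-2,0,0],[0,0,0,0,0,0,0]]]'
```

```text
time_s: 3.55
ee_pos: [0.5724, -0.124, 0.2154]
eef_rot: [180.0, -0.0, -0.1]
force: [0.3, -0.3, 0.3]
grip_width: 0.003
time_s: 3.92
ee_pos: [0.5725, -0.1201, 0.2154]
eef_rot: [180.0, -0.0, -0.1]
force: [0.8, -3.9, 1.4]
grip_width: -0.002
time_s: 4.3
ee_pos: [0.5724, -0.116, 0.2154]
eef_rot: [180.0, -0.0, -0.1]
force: [-0.1, -3.5, 1.2]
grip_width: 0.0
```

```bash
python3 -m jog '[[[0,0,5.6,-1.3,-8.3,0,0],[0,0,5.6,-1.3,-8.3,0,0],[0,0,5.6,-1.3,-8.3,0,0],[0,0,5.6,-1.3,-8.3,0,0],[0,0,5.6,-1.3,-8.3,0,0],[0,0,0,0,0,0,0]]]'
python3 - <<'E'
import numpy as np
from rig import bot
o=bot.observe();a=np.radians(o["eef_rot"][2]);d=np.array(o["ee_pos"][:2])-[.668,-.103]
print(o["eef_rot"],o["force"],"tool-frame r",d@[np.cos(a),np.sin(a)]*1e3,d@[np.sin(a),-np.cos(a)]*1e3, "carousel bar angle",180-(-np.degrees(np.arctan2(d[1],d[0]))%360-180)-np.degrees(np.arcsin(19/np.hypot(*d)/1e3)) )
E
```

```text
time_s: 5.05
ee_pos: [0.5741, -0.074, 0.2152]
eef_rot: [-180.0, 0.0, -28.0]
force: [-0.1, -0.2, 0.2]
grip_width: -0.003
[-1.79987273e+02  4.26409035e-02 -2.80319636e+01] [-0.05513003 -0.20229932  0.18919985] tool-frame r -96.53093096979529 18.574829838698857 carousel bar angle 151.715569521179
```

```bash
python3 -m jog '[[[0,0,5,-1.3,-8.3,0,0],[0,0,5,-1.3,-8.3,0,0],[0,0,5,-1.3,-8.3,0,0],[0,0,5,-1.3,-8.3,0,0],[0,0,5,-1.3,-8.3,0,0],[0,0,5,-1.3,-8.3,0,0],[0,0,2.5,-0.7,-4.1,0,0],[0,0,0,0,0,0,0]]]'
cat > st.py <<'E'
import numpy as np
from rig import bot
o=bot.observe();a=np.radians(o["eef_rot"][2]);d=np.array(o["ee_pos"][:2])-[.668,-.103]
f=o["force"]
print("yaw",o["eef_rot"][2],"r",np.round([d@[np.cos(a),np.sin(a)]*1e3,d@[np.sin(a),-np.cos(a)]*1e3],1),"bar",np.degrees(np.arctan2(d[1],d[0]))%360-np.degrees(np.arcsin(19/np.hypot(*d)/1e3)),"F tool xy",f[0]*np.cos(a)+f[1]*np.sin(a),f[0]*np.sin(a)-f[1]*np.cos(a))
E
python3 st.py
python3 - <<'E'
from h import *
s=grab("side");c=grab("top")
big(s,185,315,70,230,3.7,"s2.png");big(c,215,345,110,230,5,"t2.png")
E
```

```text
time_s: 6.05
ee_pos: [0.6034, -0.0294, 0.2151]
eef_rot: [180.0, 0.0, -60.5]
force: [-1.0, -0.7, 0.4]
grip_width: -0.002
yaw -60.45796417123718 r [-95.9  19.9] bar 120.08619785008207 F tool xy 0.11826621914879709 1.247739146801058
```

View pics/s2.png

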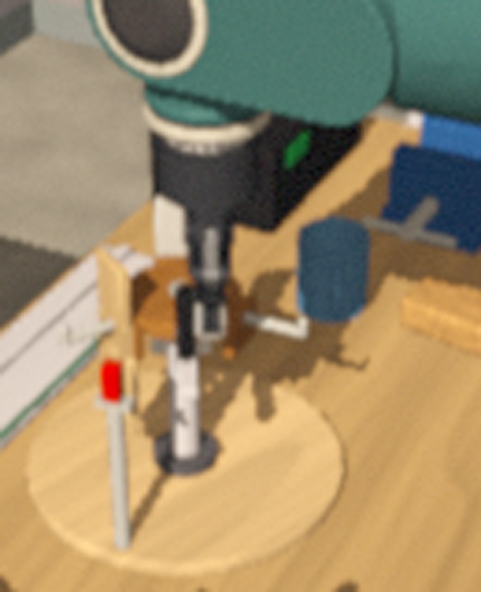

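View pics/t2.png

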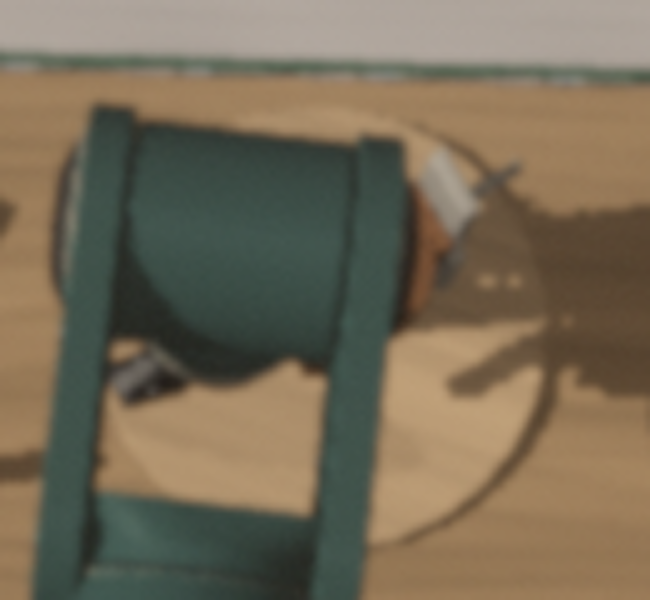

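```bash
python3 -m jog '[[[0,0,3,-0.9,-5,0,0],[0,0,3,-0.9,-5,0,0],[0,0,2,-0.6,-3.3,0,0],[0,0,0,0,0,0,0]]]'; python3 st.py
python3 -m jog '[[[0,0,1,-0.3,-1.6,0,0],[0,0,1,-0.3,-1.6,0,0],[0,0,1,-0.3,-1.6,0,0]]]';python3 st.py
python3 -m jog '[[[0,0,1,-0.3,-1.6,0,0],[0,0,0,0,0,0,0]]]';python3 st.py
```

```text
time_s: 6.65
ee_pos: [0.6142, -0.0213, 0.2153]
eef_rot: [180.0, 0.0, -68.5]
force: [-1.6, -0.8, -0.4]
grip_width: -0.003
yaw -68.50627111458982 r [-95.8  20.1] bar 112.17037662040282 F tool xy 0.13441624753602555 1.8128632193460987
time_s: 7.02
ee_pos: [0.6184, -0.0186, 0.2152]
eef_rot: [180.0, 0.0, -71.7]
force: [-4.3, -0.3, 0.3]
grip_width: -0.001
yaw -71.65119251184804 r [-95.7  20.5] bar 109.25659538424796 F tool xy -1.1219524902276123 4.180263531128577
time_s: 7.28
ee_pos: [0.62, -0.0178, 0.2153]
eef_rot: [-180.0, 0.0, -72.6]
force: [-2.0, 0.7, 0.7]
grip_width: 0.001
yaw -72.6095123780293 r [-95.6  20.3] bar 108.17428769339035 F tool xy -1.2348723255984269 1.7595325812115297
```

```bash
for i in 1; do python3 -m jog '[[[0,0,1,-0.3,-1.6,0,0],[0,0,1,-0.3,-1.6,0,0],[0,0,0,0,0,0,0]]]' >/dev/null; python3 st.py
python3 -m jog '[[[0,0,1,-0.3,-1.6,0,0],[0,0,0,0,0,0,0]]]' >/dev/null; python3 st.py; done
```

```text
yaw -74.61775628370273 r [-95.5  20.5] bar 106.27950063776258 F tool xy -0.40891278498146416 2.5226096442036976
yaw -75.61760586191586 r [-95.4  20.6] bar 105.34751471815773 F tool xy -1.6626750375511 3.3306153495686157
```

```bash
python3 -m jog '[[[0,0,0.8,-0.2,-1.2,0,0],[0,0,0,0,0,0,0]]]' >/dev/null; python3 st.py
```

```text
yaw -76.41368600631617 r [-95.4  20.8] bar 104.65579930094916 F tool xy -3.099465399894986 2.7378396434852825
```

```bash
python3 -m jog '[[[0,0,0.7,-0.2,-1.2,0,0],[0,0,0,0,0,0,0]]]' >/dev/null; python3 st.py; python3 -m jog '[[[0,0,0.6,-0.2,-1,0,0],[0,0,0,0,0,0,0]]]' >/dev/null; python3 st.py
```

```text
yaw -77.1012423287742 r [-95.3  20.7] bar 103.93741810957073 F tool xy -2.825859916920722 3.277158987334749
yaw -77.702215810196 r [-95.3  20.8] bar 103.35192370557819 F tool xy -2.4081586835299884 4.631902649316701
```

```bash
python3 -m jog '[[[0,0,0.6,-0.2,-1,0,0],[0,0,0,0,0,0,0]]]' >/dev/null; python3 st.py;  python3 - <<'E'
from h import *
s=grab("side");big(s,185,315,70,230,3.7,"s3.png")
E
```

```text
yaw -78.30320936989776 r [-95.3  20.8] bar 102.7646416590208 F tool xy -1.8445786599993794 3.8622496111696027
```

View pics/s3.png

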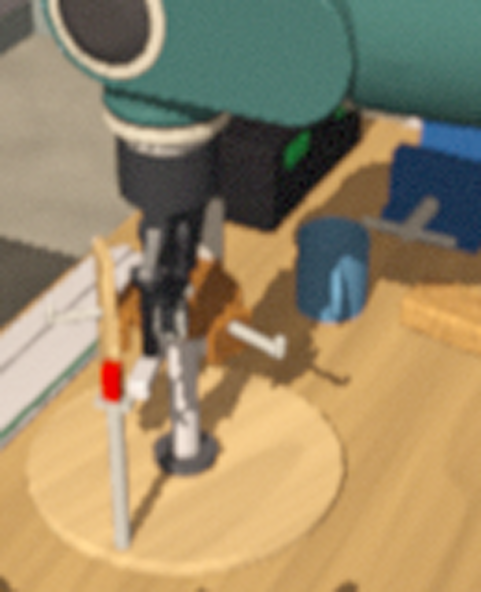

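```bash
python3 -m jog '[[[0,0,0.6,-0.2,-1,0,0],[0,0,0.6,-0.2,-1,0,0],[0,0,0,0,0,0,0]]]' >/dev/null; python3 st.py; python3 -m jog '[[[0,0,0.6,-0.2,-1,0,0],[0,0,0,0,0,0,0]]]' >/dev/null; python3 st.py; python3 -m jog '[[[0,0,0.6,-0.2,-1,0,0],[0,0,0,0,0,0,0]]]' >/dev/null; python3 st.py
```

```text
yaw -79.50433663761054 r [-95.3  20.7] bar 101.54120241736382 F tool xy -3.31313139850586 2.5651170394085083
yaw -80.10572829557893 r [-95.3  20.8] bar 100.96474948175722 F tool xy -2.6504788971689357 4.33457152860411
yaw -80.70586660996885 r [-95.2  20.8] bar 100.34543648642776 F tool xy -2.508948225014585 3.414267031712559
```

```bash
python3 -m jog '[[[0,0,0.6,-0.2,-1,0,0],[0,0,0,0,0,0,0]]]' >/dev/null; python3 st.py
```

```text
yaw -81.317531240838 r [-95.2  21.1] bar 99.96679708170146 F tool xy -1.9901775381622109 8.269502519868144
```

```bash
python3 -m jog '[[[0,0,0.6,-0.2,-1,0,0],[0,0,0,0,0,0,0]]]' >/dev/null; python3 st.py
```

```text
yaw -81.92981804849772 r [-95.1  22. ] bar 99.89972310883618 F tool xy -1.4060290183954776 18.336837727826175
```

```bash
python3 -m jog '[[[0,0,0,0,0,0,0],[0,0,0,0,0,0,0],[0,0,0,0,0,0,0],[0,0,0,0,0,0,0]]]'; python3 st.py
```

```text
time_s: 10.82
ee_pos: [0.6328, -0.0119, 0.2153]
eef_rot: [179.8, 0.0, -81.9]
force: [-18.9, 0.1, 4.9]
grip_width: 0.003
yaw -81.91818821909422 r [-95.1  22.1] bar 99.91310076865888 F tool xy -2.7986940812861882 18.690650166451814
```

```bash
python3 -m jog '[[[0,0,0,0,3,0,0],[0,0,0,0,8,0,0],[0,0,0,0,15,0,0],[0,0,0,0,20,0,0],[0,0,0,0,20,-20,0],[0,0,0,0,40,-40,60],[0,0,0,0,50,-40,60],[0,0,0,0,60,0,60],[0,0,0,0,0,0,60],[0,0,0,0,0,0,60]]]'
python3 - <<'E'
from h import *
import pickle
s=grab("side","side4.png");c=grab("top","top4.png");pickle.dump((c,s),open("c4.pkl","wb"))
big(s,185,315,100,230,4.5,"s4.png");big(c,215,345,110,230,5,"t4.png")
E
```

```text
time_s: 12.08
ee_pos: [0.421, -0.042, 0.3144]
eef_rot: [-179.9, -0.0, -81.9]
force: [-0.0, -0.6, -1.1]
grip_width: 0.702
```

View pics/s4.png

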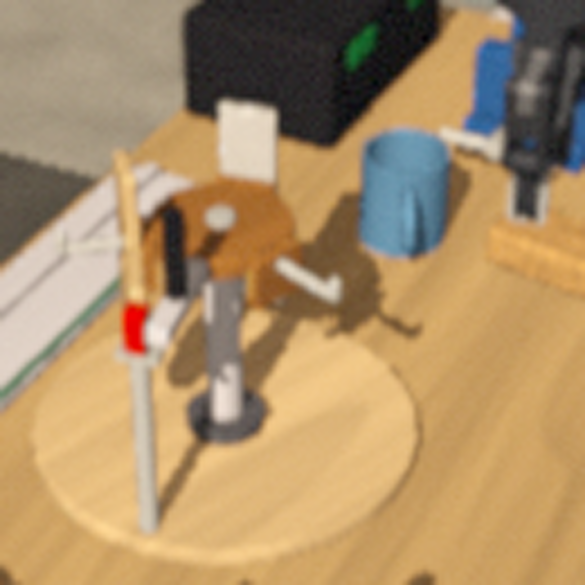

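View pics/t4.png

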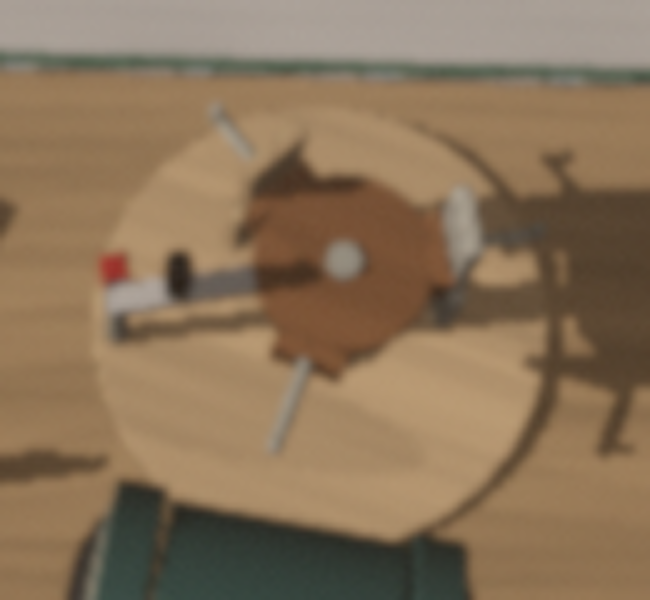

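Run:
```python
from h import *
import pickle
c,s=pickle.load(open("c4.pkl","rb"))
off=np.array([215,110])
q=lambda p,z:onz(c,np.array(p)/5+off-.4,z)[0]
Hh=np.array([(258,225),(255,250),(262,290),(300,190),(340,178),(380,184),(415,205),(432,240),(272,325)])
W=onz(c,Hh/5+off-.4,.193);x=circ(W);print("hub",x,np.round((np.hypot(W[:,0]-x[0],W[:,1]-x[1])-x[2])*1e3,1))
print("cap@.193",q((344,260),.193),q((344,260),.2))
a,b=q((303,362),.187),q((275,435),.187);print("rod",a,b,np.degrees(np.arctan2(*(b-a)[1::-1])))
print("tip",q((270,452),.199),"tip outer",q((267,457),.195))
a,b=q((245,282),.192),q((110,301),.192);print("bar",a,b,np.degrees(np.arctan2(*(b-a)[1::-1])))
a,b=q((285,343),.193),q((343,372),.193);print("pad?",a,b)
# rack tip in side
sp=lambda p:np.array(p)/4.5+[185,100]-.4
print("tip tri",tri(c,np.array((270,450))/5+off-.4,s,sp((337,284))))
print("cap tri",tri(c,np.array((344,260))/5+off-.4,s,sp((220,216))))
print("knobtop tri",tri(c,np.array((180,258))/5+off-.4,s,sp((173,208))))
# rod subpixel centerline: bright gray mask in top
im=c["image"];hsv=cv2.cvtColor(im,cv2.COLOR_RGB2HSV).astype(int)
for y in range(181,202):
    row=hsv[y,264:282]; w=np.clip(90-row[:,1],0,None)
    print(y,(w*np.arange(264,282)).sum()/max(w.sum(),1),w.sum(),row[:,1].min())
```

```text
hub [ 0.66424891 -0.10360524  0.05215324] [ 2.8 -0.1 -3.1 -0.8 -0.4  0.   1.3 -0.8  1.1]
cap@.193 [ 0.66847047 -0.10254423  0.193     ] [ 0.66683089 -0.10198488  0.2       ]
rod [ 0.61062143 -0.08080729  0.187     ] [ 0.56866868 -0.06581487  0.187     ] 160.3349126904784
tip [ 0.55714524 -0.06258554  0.199     ] tip outer [ 0.55490224 -0.06117185  0.195     ]
bar [ 0.65454462 -0.04708895  0.192     ] [0.64157661 0.02849944 0.192     ] 99.73494161042332
pad? [ 0.62003097 -0.07015915  0.193     ] [ 0.60438522 -0.10290257  0.193     ]
tip tri (array([ 0.55932269, -0.06231315,  0.19782189]), np.float64(0.001844766573777815))
cap tri (array([ 0.66865102, -0.1019329 ,  0.19618466]), np.float64(0.0019516343847750329))
knobtop tri (array([ 0.65155652, -0.00944582,  0.25951709]), np.float64(8.639523087502108e-05))
181 275.0 4 86
182 275.03614457831327 83 54
183 275.03333333333336 120 46
184 274.70940170940173 117 47
185 274.35135135135135 111 51
186 273.9252336448598 107 48
187 273.56756756756755 111 50
188 273.11304347826086 115 50
189 272.7083333333333 120 48
190 272.4166666666667 120 49
191 272.07758620689657 116 50
192 271.6788990825688 109 51
193 271.36206896551727 116 50
194 270.96363636363634 110 50
195 270.5833333333333 108 51
196 270.1698113207547 106 53
197 269.76851851851853 108 51
198 269.4392523364486 107 51
199 269.2857142857143 91 55
200 269.05263157894734 38 72
201 0.0 0 90
```

Run:
```python
from h import *
import pickle
c,s=pickle.load(open("c4.pkl","rb"))
im=c["image"];hsv=cv2.cvtColor(im,cv2.COLOR_RGB2HSV).astype(int)
P=[]
for y in range(183,198):
    w=np.clip(90-hsv[y,264:282,1],0,None); P.append(((w*np.arange(264,282)).sum()/w.sum(),y))
W=onz(c,P,.187)
k=np.polyfit(W[:,0],W[:,1],1);print("angle",180+np.degrees(np.arctan(k[0])),"y at axis x .668",np.polyval(k,.668),"resid mm",np.abs(np.polyval(k,W[:,0])-W[:,1]).max()*1e3)
print("y at x=.61,.56",np.polyval(k,[.61,.56]))
# stand/template top
H,S,V=[cv2.cvtColor(im,cv2.COLOR_RGB2HSV)[...,i].astype(int) for i in range(3)]
big(c,80,200,170,260,6,"t4b.png")
m=((H>4)&(H<13)&(S>165)&(V>120)).astype(np.uint8);n,l,st,ce=cv2.connectedComponentsWithStats(m[170:260,80:200])
for i in range(1,n):
  if st[i,4]>8:
    ys,xs=np.nonzero(l==i);r=cv2.minAreaRect(np.c_[xs+80,ys+170].astype(np.float32));print(st[i],ce[i]+[80,170],r)
```

```text
angle 160.77068789057867 y at axis x .668 -0.10145055944473672 resid mm 0.26346159174760186
y at x=.61,.56 [-0.08121955 -0.06377902]
[10  7  8  7 42] [ 93.95238095 179.80952381] ((93.5, 180.0), (6.0, 7.0), 90.0)
[69 29 14  7 64] [155.328125 201.609375] ((155.5, 202.0), (6.0, 13.0), 90.0)
[11 61 17 15 86] [ 99.01162791 237.36046512] ((99.24336242675781, 237.6504364013672), (19.849210739135742, 4.421387672424316), 41.18592834472656)
[ 55  65  21  10 116] [144.84482759 240.        ] ((144.8384552001953, 240.09228515625), (21.137096405029297, 5.700876235961914), 15.255118370056152)
[38 78  5  3 11] [120.27272727 248.72727273] ((120.0, 249.0), (2.0, 4.0), 90.0)
```

View pics/t4b.png

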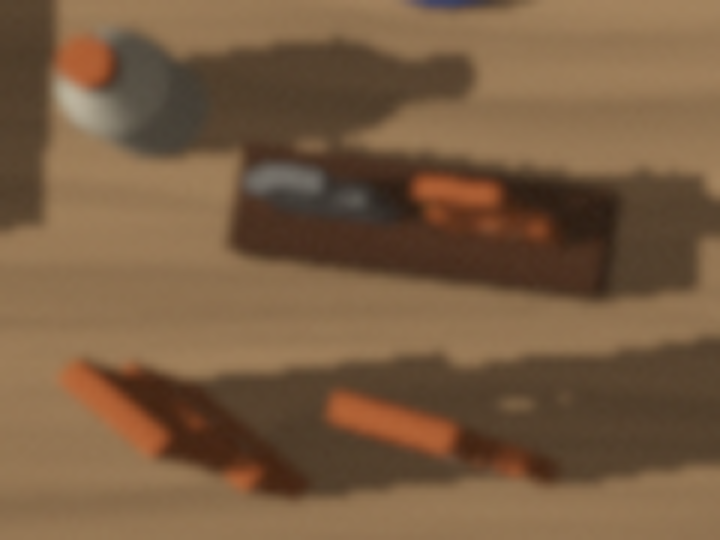

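Run:
```python
from h import *
import pickle
c,s=pickle.load(open("c4.pkl","rb"))
q=lambda p,z:onz(c,np.array(p)/6+[80,170]-.5+1/12,z)[0]
print("tabc",q((457,191),.172))
for A,B,z in [((245,147),(618,187),.04),((232,250),(603,298),0),((412,177),(503,183),.172),((415,197),(500,208),.172)]:
    a,b=q(A,z),q(B,z);print(a,b,np.linalg.norm(a-b),"ang",np.degrees(np.arctan2(*(a-b)[1::-1])))
im=s["image"];big(s,155,275,225,350,4.6,"s4b.png")
# tab top in side: corners in crop s_stand: (217,78),(262,36) top
sp=lambda p:np.array(p)/4.6+[155,225]-.39
print(tri(c,np.array((457,191))/6+[80,170]-.42,s,sp((241,62))))
```

```text
tabc [0.54891398 0.25310527 0.172     ]
[0.58780405 0.38582348 0.04      ] [0.57207626 0.19488957 0.04      ] 0.19158058721601587 ang 85.29100832489078
[0.53935067 0.3992582  0.        ] [0.51886577 0.20516301 0.        ] 0.19517318605321074 ang 83.97527996958543
[0.55498452 0.27433663 0.172     ] [0.55325838 0.23192075 0.172     ] 0.0424509943922333 ang 87.66960125231775
[0.54557104 0.2724355  0.172     ] [0.54140393 0.2327275  0.172     ] 0.03992605839558415 ang 84.00908805141442
(array([0.54929659, 0.25356757, 0.16955224]), np.float64(4.799610155817974e-05))
```

View pics/s4b.png

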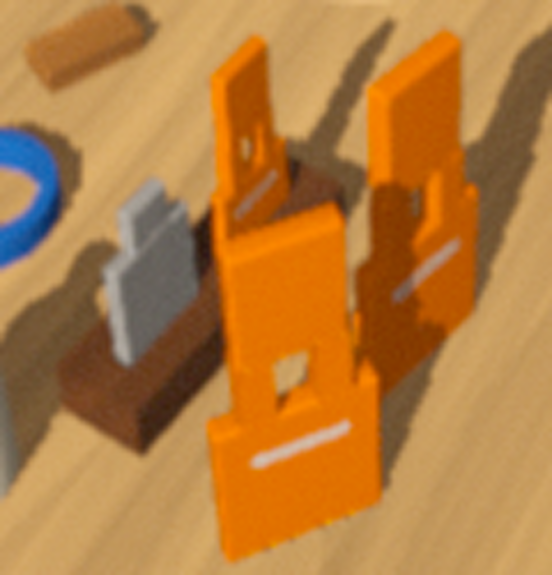

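```bash
python3 -m jog '[[[0,0,-9.5,0,0,0,40],[0,0,-9.5,0,0,0,40],[0,0,-9.5,0,0,0,40],[0,0,-9.5,0,0,0,40],[0,0,-9.5,0,0,0,40],[0,0,-9.5,0,0,0,40],[0,0,-9.5,0,0,0,40],[0,0,-10,0,0,0,40]]]' 30
python3 -m jog '[[[0,0,0,14,-44,0,40],[0,0,0,14,-44,0,40],[0,0,0,14,-44,0,40],[0,0,0,14,-44,0,40],[0,0,0,14,-44,0,40],[0,0,0,14,-44,0,40],[0,0,0,15.5,-42,0,40],[0,0,0,0,0,0,40],[0,0,0,0,0,0,40]]]'
```

```text
time_s: 13.18
ee_pos: [0.4221, -0.0418, 0.3135]
eef_rot: [-180.0, 0.1, -5.1]
force: [0.4, -0.4, 0.1]
grip_width: 0.465
time_s: 14.3
ee_pos: [0.5494, 0.2534, 0.3132]
eef_rot: [179.9, 0.1, -5.4]
force: [-0.4, -1.4, 0.1]
grip_width: 0.469
```

```bash
python3 -m jog '[[[0,0,0,0,0,40,40],[0,0,0,0,0,40,40],[0,0,0,0,0,40,40],[0,0,0,0,0,0,40]]]'
python3 - <<'E'
from h import *
s=grab("side");c=grab("top");big(s,155,275,195,320,4.6,"s5.png");big(c,80,200,160,260,6,"t5.png")
E
```

```text
time_s: 14.8
ee_pos: [0.5481, 0.2521, 0.1918]
eef_rot: [179.9, 0.2, -5.5]
force: [-0.6, -0.1, 1.2]
grip_width: 0.469
```

View pics/s5.png

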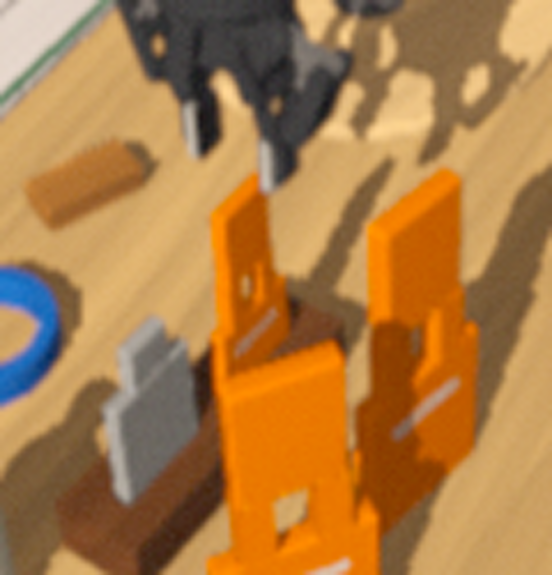

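View pics/t5.png

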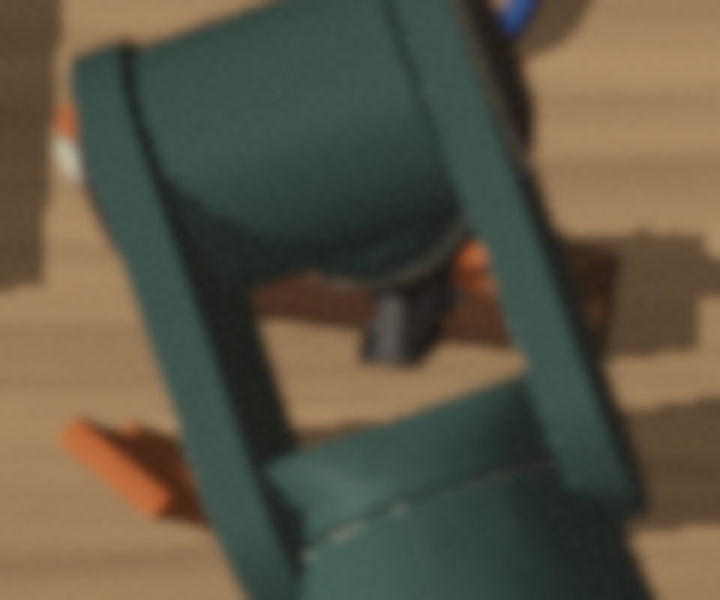

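```bash
python3 -m jog '[[[0,0,0,0,0,25,40],[0,0,0,0,0,20,40],[0,0,0,0,0,9,40],[0,0,0,0,0,0,40]]]'
python3 - <<'E'
from h import *
s=grab("side");big(s,155,275,195,320,4.6,"s6.png")
E
```

```text
time_s: 15.4
ee_pos: [0.5492, 0.2533, 0.1404]
eef_rot: [180.0, 0.0, -5.4]
force: [-0.1, 0.4, 0.5]
grip_width: 0.465
```

View pics/s6.png

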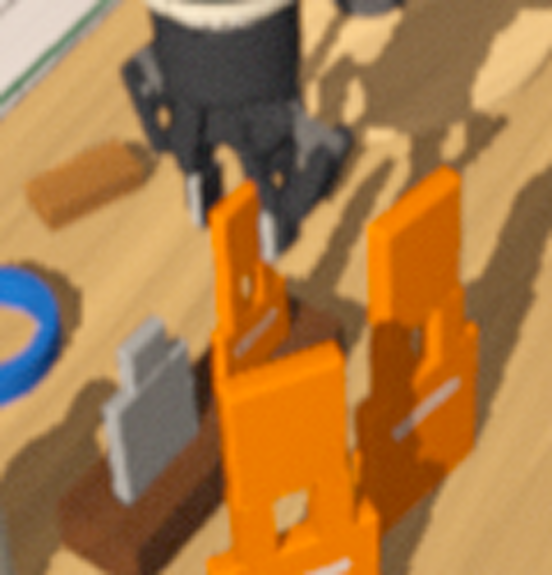

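```bash
python3 -m jog '[[[0,0,0,0,0,0,10],[0,0,0,0,0,0,5],[0,0,0,0,0,0,0],[0,0,0,0,0,0,0],[0,0,0,0,0,0,0],[0,0,0,0,0,0,0]]]' 40
python3 -m jog '[[[0,0,0,0,0,-5,0],[0,0,0,0,0,-15,0],[0,0,0,0,0,-30,0],[0,0,0,0,0,-40,0],[0,0,0,0,0,-40,0],[0,0,0,0,0,-20,0],[0,0,0,0,0,0,0],[0,0,0,0,0,0,0]]]'
python3 - <<'E'
from h import *
from rig import bot
print(bot.observe()["eef_rot"])
s=grab("side","side7.png");big(s,155,275,145,270,4.6,"s7.png");c=grab("top","top7.png")
E
```

```text
time_s: 16.2
ee_pos: [0.5496, 0.2534, 0.1412]
eef_rot: [-180.0, -0.1, -5.4]
force: [0.7, 0.2, 5.5]
grip_width: 0.11
time_s: 17.2
ee_pos: [0.5489, 0.2532, 0.2885]
eef_rot: [179.9, 0.1, -5.4]
force: [0.1, 1.0, -2.4]
grip_width: 0.112
[ 1.79940494e+02  1.21788426e-01 -5.40128115e+00]
```

View pics/s7.png

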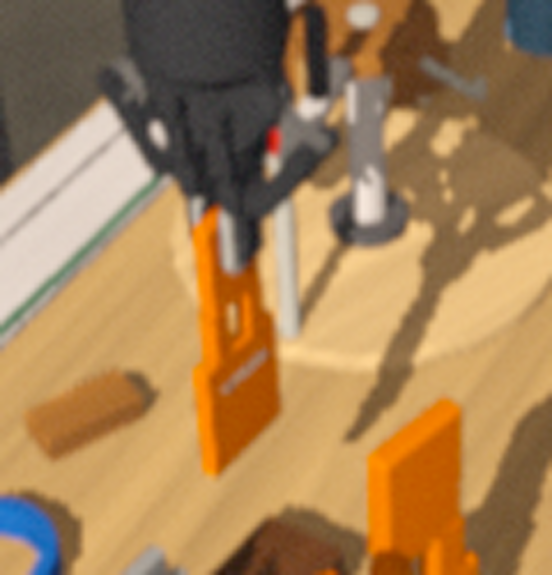

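```bash
python3 -m jog '[[[0,0,4.6,0,0,0,0],[0,0,4.6,0,0,0,0],[0,0,4.63,0,0,0,0],[0,0,0,11,42,0,0],[0,0,0,11,42,0,0],[0,0,0,11,42,0,0],[0,0,0,11,42,0,0],[0,0,0,11,42,0,0],[0,0,0,11,42,0,0],[0,0,0,12.2,43.8,0,0],[0,0,0,0,0,0,0]]]'
python3 -m jog '[[[0,0,0,0,0,20,0],[0,0,0,0,0,20,0],[0,0,0,0,0,18.8,0],[0,0,0,0,0,0,0],[0,0,0,0,0,0,0]]]'
python3 - <<'E'
from h import *
from rig import bot
import pickle
o=bot.observe();print(o["ee_pos"],o["eef_rot"],o["force"])
s=grab("side","side8.png");big(s,205,305,90,210,5,"s8.png");c=grab("top","top8.png");big(c,215,335,130,250,5,"t8.png")
pickle.dump((c,s),open("c8.pkl","wb"))
E
```

```text
time_s: 18.68
ee_pos: [0.5251, -0.0541, 0.2893]
eef_rot: [180.0, 0.1, -19.4]
force: [0.2, 0.9, -1.3]
grip_width: 0.111
time_s: 19.3
ee_pos: [0.5258, -0.0515, 0.232]
eef_rot: [-180.0, -0.0, -19.2]
force: [-1.3, 0.7, -1.3]
grip_width: 0.109
[ 0.5257942  -0.05151754  0.23201294] [-1.79993156e+02 -2.86300586e-02 -1.92114275e+01] [-1.29813072  0.68369317 -1.29886543]
```

View pics/s8.png

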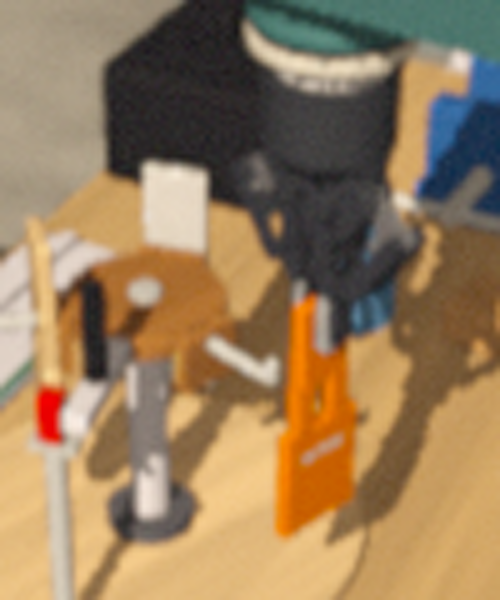

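View pics/t8.png

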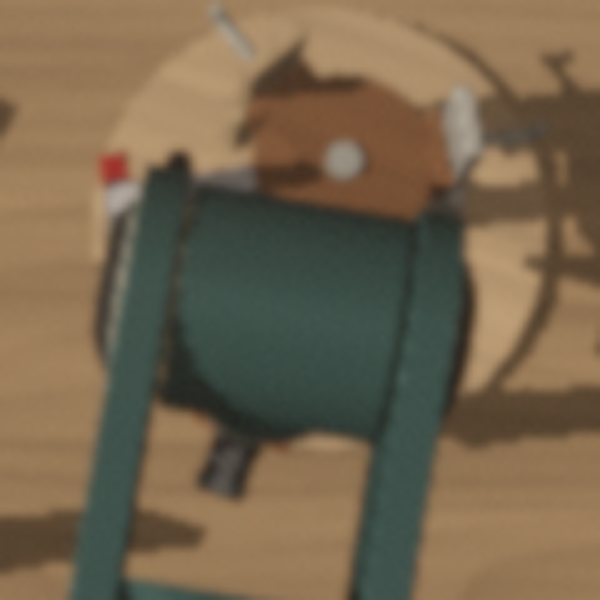

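Run:
```python
from h import *
import pickle
c,s=pickle.load(open("c8.pkl","rb"))
u=np.array([-.9442,.3294,0]);v=np.array([.3294,.9442,0]);z=np.array([0,0,1.])
im=cv2.resize(cv2.cvtColor(s["image"],cv2.COLOR_RGB2BGR)[90:210,205:305],None,fx=5,fy=5,interpolation=cv2.INTER_CUBIC)
T=np.array([.5256,-.0515,.2315-.1285])  # origin underside
def P(X): return (proj(s,X)-[205,90]+.5)*5-.5
def poly(L,col,closed=True):
    cv2.polylines(im,[np.round(P(np.array(L))*8).astype(int)],closed,col,1,cv2.LINE_AA,3)
for a in (.005,-.005):
    col=(255,0,0) if a>0 else (200,200,0)
    poly([T+a*u+b*v+h*z for b,h in [(-.03,0),(.03,0),(.03,.075),(.0195,.075),(.0195,.103),(.02,.103),(.02,.16),(-.02,.16),(-.02,.103),(-.0195,.075),(-.03,.075)]],col)
    poly([T+a*u+b*v+h*z for b,h in [(-.0075,.075),(.0075,.075),(.0075,.103),(-.0075,.103)]],col)
A=np.array([.667,-.1011,.185])
poly([A+.06*u+.004*z,A+.112*u+.004*z,A+.112*u+.014*z],(0,0,255),False)
poly([A+.052*v*np.sin(t)+.052*u*np.cos(t)+.008*z for t in np.linspace(0,6.28,40)],(0,255,0))
cv2.imwrite("pics/ov8.png",im)
```

```text
(no output)
```

View pics/ov8.png

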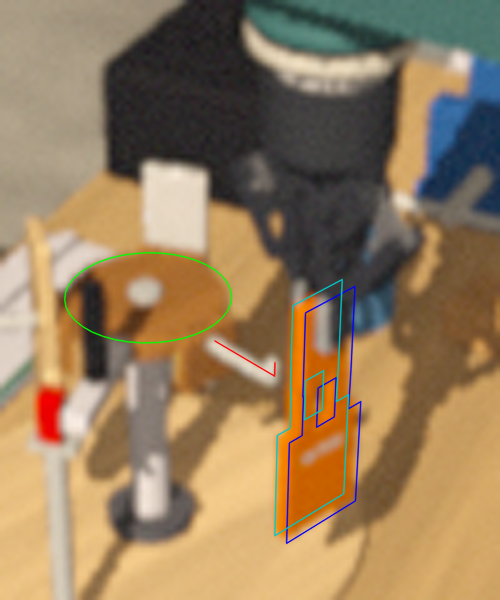

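Run:
```python
from h import *
import pickle
c,s=pickle.load(open("c8.pkl","rb"))
u=np.array([-.9442,.3294,0]);v=np.array([.3294,.9442,0]);z=np.array([0,0,1.])
x0,y0,f=240,140,10
im=cv2.resize(cv2.cvtColor(s["image"],cv2.COLOR_RGB2BGR)[y0:y0+60,x0:x0+40],None,fx=f,fy=f,interpolation=cv2.INTER_CUBIC)
T=np.array([.5256,-.0515,.2315-.1285])
def P(X): return (proj(s,X)-[x0,y0]+.5)*f-.5
def poly(L,col,closed=True):
    cv2.polylines(im,[np.round(P(np.array(L))*8).astype(int)],closed,col,1,cv2.LINE_AA,3)
poly([T+.005*u+b*v+h*z for b,h in [(-.03,0),(.03,0),(.03,.075),(.0195,.075),(.0195,.103),(.02,.103),(.02,.16),(-.02,.16),(-.02,.103),(-.0195,.075),(-.03,.075)]],(255,0,0))
for a in(.005,-.005):poly([T+a*u+b*v+h*z for b,h in [(-.0075,.075),(.0075,.075),(.0075,.103),(-.0075,.103)]],(255,0,0) if a>0 else (255,255,0))
A=np.array([.667,-.1011,.185])
# rod silhouette
d=(A-.0)-(-s["R"].T@s["t"]);d/=np.linalg.norm(d);n=np.cross(d,u);n/=np.linalg.norm(n)
for k in(1,-1):poly([A+.06*u+k*.004*n,A+.112*u+k*.004*n],(0,0,255),False)
poly([A+.108*u+.014*z,A+.116*u+.014*z],(0,0,255),False)
cv2.imwrite("pics/ov8b.png",im)
```

```text
(no output)
```

View pics/ov8b.png

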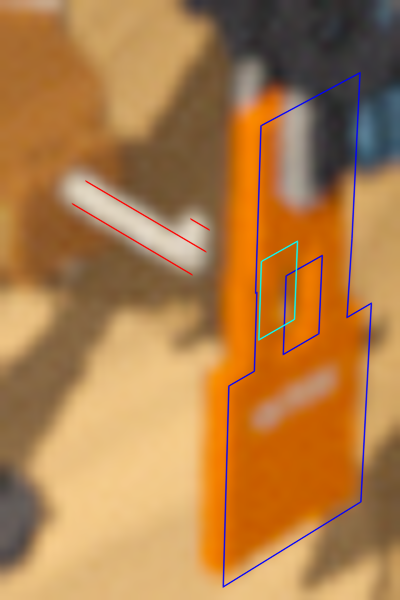

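```bash
cat > f.py <<'E'
import numpy as np
from rig import bot
o=bot.observe();a=np.radians(-19.23);d=np.array(o["ee_pos"][:2])-[.667,-.1011];f=o["force"]
X=np.array([np.cos(a),np.sin(a)]);Y=np.array([np.sin(a),-np.cos(a)])
print("t %.2f"%o["time_s"],"radius %.1f lat(tool y) %.1f z %.1f"%(-d@X*1e3,d@Y*1e3,o["ee_pos"][2]*1e3),"yaw %.2f"%o["eef_rot"][2],"F x %.1f y %.1f z %.1f"%(f[:2]@X,f[:2]@Y,f[2]),"T",np.round(o["wrist_torque"],2))
E
python3 f.py
python3 -m jog '[[[0,0,0,8,0,0,0],[0,0,0,7,0,0,0],[0,0,0,5,0,0,0],[0,0,0,2,0,0,0],[0,0,0,0,0,0,0]]]' ; python3 f.py
python3 - <<'E'
from h import *
s=grab("side");big(s,225,290,120,210,7,"s9.png")
E
```

```text
t 19.40 radius 149.5 lat(tool y) -0.2 z 232.4 yaw -19.22 F x -0.0 y 0.3 z -1.0 T [-0.05  0.   -0.01]
time_s: 20.02
ee_pos: [0.5465, -0.059, 0.2315]
eef_rot: [180.0, 0.0, -19.2]
force: [-0.1, -0.8, -0.7]
grip_width: 0.111
t 20.02 radius 127.7 lat(tool y) -0.1 z 231.5 yaw -19.23 F x 0.1 y 0.8 z -0.7 T [ 0.03  0.01 -0.  ]
```

View pics/s9.png

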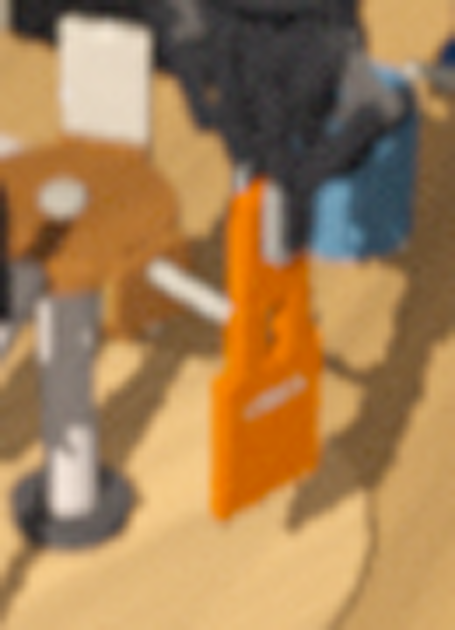

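```bash
python3 -m jog '[[[0,0,0,2,0,0,0],[0,0,0,2,0,0,0],[0,0,0,0,0,0,0]]]' >/dev/null; python3 f.py
python3 -m jog '[[[0,0,0,1,0,0,0],[0,0,0,1,0,0,0],[0,0,0,0,0,0,0]]]' >/dev/null; python3 f.py
python3 -m jog '[[[0,0,0,1,0,0,0],[0,0,0,0,0,0,0]]]' >/dev/null; python3 f.py
```

```text
t 20.45 radius 123.7 lat(tool y) -0.1 z 231.6 yaw -19.23 F x 0.3 y 0.5 z -0.8 T [-0.01  0.03  0.  ]
t 20.82 radius 121.7 lat(tool y) -0.1 z 231.5 yaw -19.23 F x -0.2 y 0.6 z -2.0 T [-0.   -0.01  0.01]
t 21.07 radius 120.7 lat(tool y) -0.1 z 231.5 yaw -19.23 F x 0.4 y -0.1 z -2.2 T [ 0.03 -0.04  0.03]
```

```bash
python3 -m jog '[[[0,0,0,1,0,0,0],[0,0,0,0,0,0,0]]]' >/dev/null; python3 f.py
python3 -m jog '[[[0,0,0,1,0,0,0],[0,0,0,0,0,0,0]]]' >/dev/null; python3 f.py
```

```text
t 21.32 radius 119.7 lat(tool y) -0.0 z 231.5 yaw -19.23 F x -0.2 y -0.6 z -1.3 T [ 0.02  0.01 -0.04]
t 21.57 radius 118.7 lat(tool y) -0.0 z 231.5 yaw -19.23 F x -0.0 y 0.2 z -1.9 T [-0.04 -0.01  0.  ]
```

```bash
python3 -m jog '[[[0,0,0,1,0,0,0],[0,0,0,0,0,0,0]]]' >/dev/null; python3 f.py
python3 -m jog '[[[0,0,0,1,0,0,0],[0,0,0,0,0,0,0]]]' >/dev/null; python3 f.py
python3 - <<'E'
from h import *
s=grab("side");big(s,225,290,120,210,7,"s10.png")
E
```

```text
t 21.82 radius 117.7 lat(tool y) -0.1 z 231.5 yaw -19.23 F x -0.3 y 0.3 z -1.6 T [ 0.03  0.02 -0.02]
t 22.07 radius 116.7 lat(tool y) -0.0 z 231.5 yaw -19.23 F x -0.8 y -0.0 z -1.1 T [0.06 0.04 0.01]
```

View pics/s10.png

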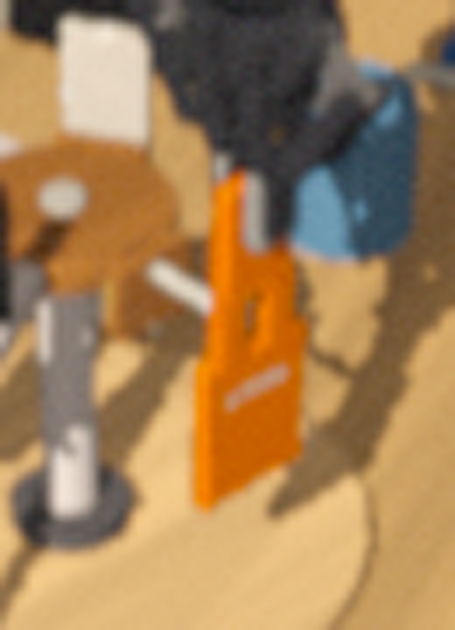

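```bash
python3 -m jog '[[[0,0,0,1,0,0,0],[0,0,0,1,0,0,0],[0,0,0,0,0,0,0]]]' >/dev/null; python3 f.py
python3 -m jog '[[[0,0,0,1,0,0,0],[0,0,0,1,0,0,0],[0,0,0,0,0,0,0]]]' >/dev/null; python3 f.py
```

```text
t 22.50 radius 114.7 lat(tool y) -0.1 z 231.5 yaw -19.23 F x -0.1 y 0.2 z -1.7 T [ 0.04 -0.02 -0.04]
t 22.88 radius 112.7 lat(tool y) -0.0 z 231.5 yaw -19.23 F x -0.3 y -1.2 z -1.0 T [ 0.03  0.05 -0.01]
```

```bash
python3 -m jog '[[[0,0,0,1,0,0,0],[0,0,0,1,0,0,0],[0,0,0,0,0,0,0]]]' >/dev/null; python3 f.py
python3 -m jog '[[[0,0,0,1.5,0,0,0],[0,0,0,1.5,0,0,0],[0,0,0,0,0,0,0]]]' >/dev/null; python3 f.py
python3 -m jog '[[[0,0,0,2,0,0,0],[0,0,0,2,0,0,0],[0,0,0,0,0,0,0]]]' >/dev/null; python3 f.py
```

```text
t 23.25 radius 110.7 lat(tool y) -0.1 z 231.5 yaw -19.23 F x 0.4 y 0.8 z -1.6 T [-0.    0.06  0.01]
t 23.62 radius 107.7 lat(tool y) -0.0 z 231.5 yaw -19.23 F x -0.2 y 0.9 z -1.1 T [ 0.01  0.05 -0.03]
t 24.00 radius 103.6 lat(tool y) -0.1 z 231.5 yaw -19.23 F x -0.0 y -0.5 z -1.1 T [ 0.03  0.01 -0.01]
```

```bash
python3 -m jog '[[[0,0,0,2,0,0,0],[0,0,0,2,0,0,0],[0,0,0,2,0,0,0],[0,0,0,0,0,0,0]]]' >/dev/null; python3 f.py
python3 - <<'E'
from h import *
s=grab("side");big(s,215,290,110,200,7,"s11.png")
E
```

```text
t 24.50 radius 97.6 lat(tool y) -0.0 z 231.5 yaw -19.23 F x -0.2 y -0.6 z -1.5 T [ 0.01 -0.08  0.02]
```

View pics/s11.png

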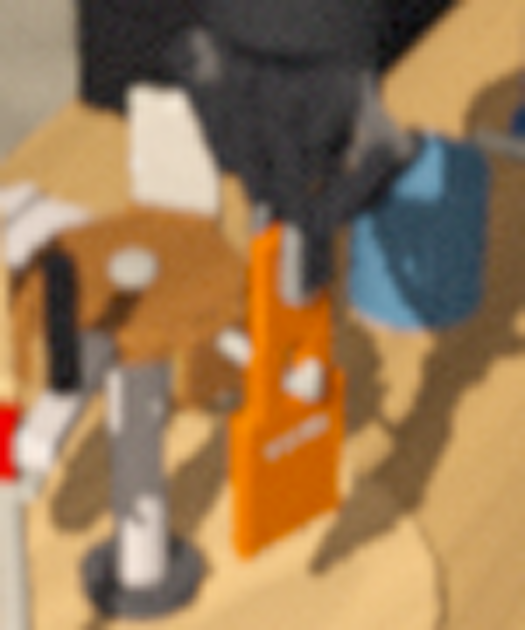

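```bash
python3 -m jog '[[[0,0,0,3,0,0,0],[0,0,0,3,0,0,0],[0,0,0,3,0,0,0],[0,0,0,3,0,0,0],[0,0,0,3,0,0,0],[0,0,0,0,0,0,0]]]' >/dev/null; python3 f.py
python3 -m jog '[[[0,0,0,0,1,0,0],[0,0,0,0,0,0,0]]]' >/dev/null; python3 f.py
python3 -m jog '[[[0,0,0,0,1,0,0],[0,0,0,0,0,0,0]]]' >/dev/null; python3 f.py
```

```text
t 25.30 radius 82.6 lat(tool y) -0.0 z 231.4 yaw -19.23 F x -0.1 y -1.0 z -2.6 T [ 0.01 -0.02  0.02]
t 25.55 radius 82.8 lat(tool y) 1.0 z 231.6 yaw -19.23 F x -0.6 y -0.4 z -0.9 T [ 0.03  0.03 -0.  ]
t 25.80 radius 82.8 lat(tool y) 2.0 z 231.6 yaw -19.23 F x -0.2 y 0.0 z -2.1 T [-0.02  0.    0.01]
```

```bash
python3 -m jog '[[[0,0,0,0,0.7,0,0],[0,0,0,0,0,0,0]]]' >/dev/null; python3 f.py
python3 -m jog '[[[0,0,0,0,0.7,0,0],[0,0,0,0,0,0,0]]]' >/dev/null; python3 f.py
```

```text
t 26.05 radius 82.8 lat(tool y) 2.7 z 231.5 yaw -19.23 F x -0.5 y 0.2 z -0.5 T [ 0.04 -0.02  0.04]
t 26.30 radius 82.7 lat(tool y) 3.4 z 231.5 yaw -19.23 F x -1.0 y -0.2 z -0.8 T [-0.01  0.08 -0.03]
```

```bash
python3 -m jog '[[[0,0,0,0,0.7,0,0],[0,0,0,0,0,0,0]]]' >/dev/null; python3 f.py
python3 -m jog '[[[0,0,0,0,0.6,0,0],[0,0,0,0,0,0,0]]]' >/dev/null; python3 f.py
```

```text
t 26.55 radius 82.7 lat(tool y) 4.1 z 231.5 yaw -19.24 F x 0.2 y -1.0 z -1.9 T [-0.    0.03  0.04]
t 26.80 radius 82.8 lat(tool y) 4.5 z 231.5 yaw -19.23 F x -0.1 y -1.2 z -1.1 T [ 0.28 -0.11 -0.03]
```

```bash
python3 -m jog '[[[0,0,0,0,0.6,0,0],[0,0,0,0,0,0,0]]]' >/dev/null; python3 f.py
```

```text
t 27.05 radius 82.8 lat(tool y) 5.0 z 231.5 yaw -19.22 F x -0.0 y -5.2 z -2.4 T [ 0.88 -0.39  0.01]
```

```bash
python3 -m jog '[[[0,0,0,0,-2.2,0,0],[0,0,0,0,-2.2,0,0],[0,0,0,3,0,0,0],[0,0,0,3,0,0,0],[0,0,0,0,0,4,0],[0,0,0,0,0,4,0],[0,0,0,0,0,3,0],[0,0,0,0,0,0,0],[0,0,0,0,0,0,0]]]' >/dev/null; python3 f.py
python3 - <<'E'
from h import *
s=grab("side");big(s,215,290,110,200,7,"s12.png")
E
```

```text
t 28.18 radius 76.7 lat(tool y) 0.8 z 220.7 yaw -19.23 F x 0.1 y 0.3 z -1.3 T [-0.02 -0.05 -0.03]
```

View pics/s12.png

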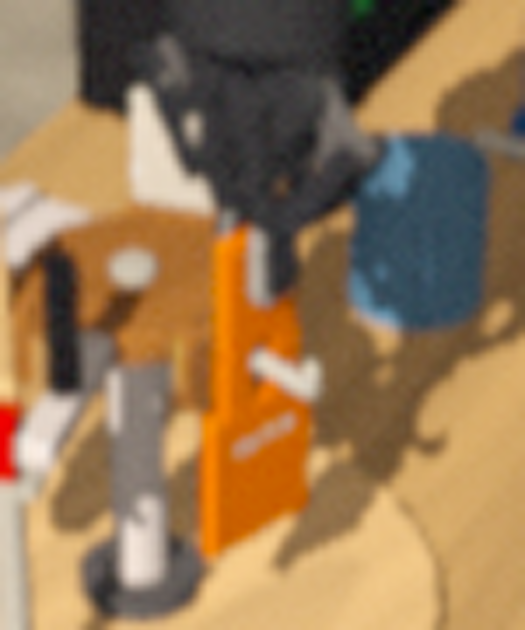

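Hook tip pokes well through the eye at (310,380). Lower to contact.

```bash
python3 -m jog '[[[0,0,0,0,0,2,0],[0,0,0,0,0,1,0],[0,0,0,0,0,0,0]]]' >/dev/null; python3 f.py
python3 -m jog '[[[0,0,0,0,0,1,0],[0,0,0,0,0,0,0]]]' >/dev/null; python3 f.py
```

```text
t 28.60 radius 76.8 lat(tool y) 0.9 z 217.4 yaw -19.23 F x 1.1 y 0.1 z -2.0 T [-0.02  0.01  0.01]
t 28.85 radius 76.8 lat(tool y) 0.8 z 216.5 yaw -19.23 F x 0.7 y -0.2 z -1.4 T [-0.01 -0.02  0.02]
```

```bash
python3 -m jog '[[[0,0,0,0,0,0.7,0],[0,0,0,0,0,0,0]]]' >/dev/null; python3 f.py
python3 -m jog '[[[0,0,0,0,0,0.7,0],[0,0,0,0,0,0,0]]]' >/dev/null; python3 f.py
```

```text
t 29.10 radius 76.8 lat(tool y) 0.8 z 215.8 yaw -19.23 F x -0.6 y -0.0 z -1.9 T [-0.02  0.04 -0.03]
t 29.35 radius 76.7 lat(tool y) 0.9 z 215.1 yaw -19.23 F x 1.1 y 0.1 z -0.0 T [-0.03 -0.   -0.01]
```

```bash
python3 -m jog '[[[0,0,0,0,0,0.6,0],[0,0,0,0,0,0,0]]]' >/dev/null; python3 f.py
```

```text
t 29.60 radius 76.7 lat(tool y) 0.8 z 215.0 yaw -19.23 F x -0.8 y 0.5 z 4.3 T [0.03 0.21 0.02]
```

```bash
python3 -m jog '[[[0,0,0,0,0,-0.5,0],[0,0,0,2.5,0,0,0],[0,0,0,2.5,0,0,0],[0,0,0,2.5,0,0,0],[0,0,0,0,0,0,0]]]' >/dev/null; python3 f.py
python3 -m jog '[[[0,0,0,1,0,0,0],[0,0,0,0,0,0,0]]]' >/dev/null; python3 f.py
```

```text
t 30.23 radius 68.9 lat(tool y) 0.8 z 215.0 yaw -19.23 F x 1.2 y -0.3 z 1.9 T [-0.05 -0.19  0.02]
t 30.48 radius 68.2 lat(tool y) 0.9 z 215.1 yaw -19.23 F x -0.2 y 0.4 z 2.8 T [ 0.1   0.11 -0.  ]
```

```bash
python3 -m jog '[[[0,0,0,0.8,0,0,0],[0,0,0,0,0,0,0]]]' >/dev/null; python3 f.py
python3 -m jog '[[[0,0,0,0.7,0,0,0],[0,0,0,0,0,0,0]]]' >/dev/null; python3 f.py
```

```text
t 30.73 radius 67.4 lat(tool y) 0.8 z 215.0 yaw -19.23 F x -1.2 y -0.8 z 0.2 T [ 0.05  0.17 -0.  ]
t 30.98 radius 66.7 lat(tool y) 0.8 z 215.0 yaw -19.23 F x -1.0 y 0.0 z 0.6 T [ 0.07  0.22 -0.03]
```

```bash
python3 -m jog '[[[0,0,0,0.7,0,0,0],[0,0,0,0,0,0,0]]]' >/dev/null; python3 f.py
python3 -m jog '[[[0,0,0,0.5,0,0,0],[0,0,0,0,0,0,0]]]' >/dev/null; python3 f.py
```

```text
t 31.23 radius 66.0 lat(tool y) 0.8 z 215.1 yaw -19.23 F x -1.2 y -0.3 z 0.5 T [0.08 0.2  0.02]
t 31.48 radius 65.5 lat(tool y) 0.8 z 215.0 yaw -19.23 F x -0.7 y -0.5 z 0.9 T [ 0.04  0.25 -0.01]
```

```bash
python3 -m jog '[[[0,0,0,0.5,0,0,0],[0,0,0,0,0,0,0]]]' >/dev/null; python3 f.py
```

```text
t 31.73 radius 65.0 lat(tool y) 0.9 z 215.1 yaw -19.23 F x -2.0 y 0.5 z 0.7 T [ 0.1   0.22 -0.03]
```

```bash
python3 -m jog '[[[0,0,0,0.5,0,0,0],[0,0,0,0,0,0,0]]]' >/dev/null; python3 f.py
```

```text
t 31.98 radius 64.5 lat(tool y) 0.9 z 215.0 yaw -19.23 F x -1.6 y 0.1 z 1.4 T [ 0.05  0.18 -0.03]
```

```bash
python3 -m jog '[[[0,0,0,0.5,0,0,0],[0,0,0,0,0,0,0]]]' >/dev/null; python3 f.py
```

```text
t 32.23 radius 64.0 lat(tool y) 0.9 z 215.0 yaw -19.24 F x -0.4 y -0.4 z 0.8 T [0.09 0.19 0.03]
```

```bash
python3 -m jog '[[[0,0,0,0.5,0,0,0],[0,0,0,0,0,0,0]]]' >/dev/null; python3 f.py
```

```text
t 32.48 radius 63.5 lat(tool y) 0.8 z 215.1 yaw -19.23 F x -0.7 y 0.3 z 0.7 T [0.05 0.16 0.03]
```

```bash
python3 -m jog '[[[0,0,0,0.5,0,0,0],[0,0,0,0,0,0,0]]]' >/dev/null; python3 f.py
```

```text
t 32.73 radius 63.0 lat(tool y) 0.8 z 215.0 yaw -19.23 F x -1.5 y -0.3 z 1.2 T [ 0.14  0.18 -0.07]
```

```bash
python3 -m jog '[[[0,0,0,0.5,0,0,0],[0,0,0,0,0,0,0]]]' >/dev/null; python3 f.py
python3 - <<'E'
from h import *
s=grab("side");big(s,215,290,110,200,7,"s13.png")
E
```

```text
t 32.98 radius 62.6 lat(tool y) 0.8 z 215.1 yaw -19.23 F x -1.3 y 0.4 z 2.1 T [0.13 0.43 0.  ]
```

View pics/s13.png

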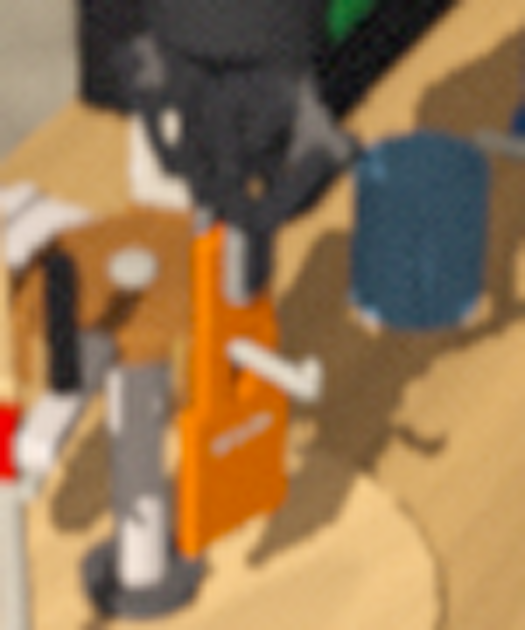

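```bash
python3 -m jog '[[[0,0,0,0.5,0,0,0],[0,0,0,0,0,0,0]]]' >/dev/null; python3 f.py
```

```text
t 33.27 radius 62.4 lat(tool y) 0.9 z 215.0 yaw -19.23 F x -6.2 y -0.0 z 3.0 T [0.31 1.18 0.07]
```

```bash
python3 -m jog '[[[0,0,0,0.4,0,0,0],[0,0,0,0,0,0,0]]]' >/dev/null; python3 f.py
```

```text
t 33.52 radius 62.3 lat(tool y) 0.9 z 215.1 yaw -19.22 F x -10.8 y 1.4 z 3.9 T [0.49 1.76 0.08]
```

```bash
python3 -m jog '[[[0,0,0,-0.6,0,0,0],[0,0,0,0,0,0,0]]]' >/dev/null; python3 f.py
python3 -m jog '[[[0,0,0,0,0,0,13],[0,0,0,0,0,0,17],[0,0,0,0,0,0,22],[0,0,0,0,0,0,28],[0,0,0,0,0,0,32],[0,0,0,0,0,0,32],[0,0,0,0,0,0,32]]]'
python3 - <<'E'
from h import *
s=grab("side");big(s,215,290,110,200,7,"s14.png")
E
```

```text
t 33.77 radius 62.5 lat(tool y) 0.8 z 215.1 yaw -19.23 F x -4.6 y 0.2 z 2.7 T [0.27 1.08 0.05]
time_s: 34.65
ee_pos: [0.6079, -0.0814, 0.2151]
eef_rot: [-180.0, -0.0, -19.2]
force: [0.2, -0.4, 0.0]
grip_width: 0.372
```

View pics/s14.png

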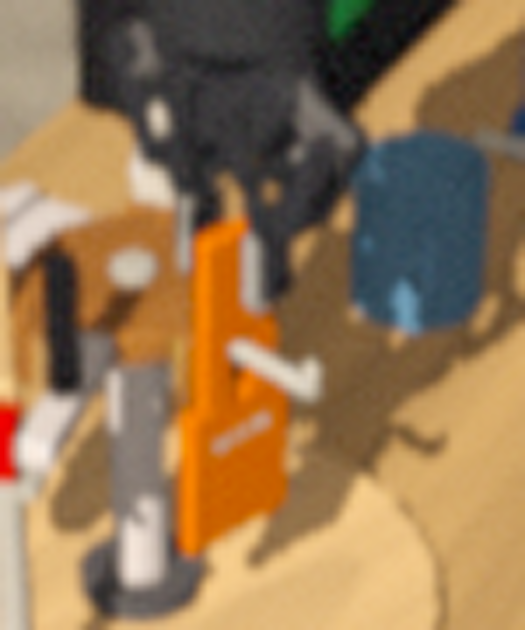

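```bash
python3 -m jog '[[[0,0,0,0,0,-5,32],[0,0,0,0,0,-10,32],[0,0,0,0,0,-20,32],[0,0,0,0,0,-30,32],[0,0,0,0,0,-40,32],[0,0,0,-40,0,-30,32],[0,0,0,-60,0,0,32],[0,0,0,-60,0,0,32],[0,0,0,-50,0,0,32],[0,0,0,0,0,0,32]]]'
python3 - <<'E'
from h import *
import pickle
s=grab("side","side15.png");big(s,205,290,110,210,6,"s15.png");c=grab("top");big(c,215,345,110,230,5,"t15.png");pickle.dump((c,s),open("c15.pkl","wb"))
E
```

```text
time_s: 35.95
ee_pos: [0.4075, -0.0115, 0.353]
eef_rot: [-179.9, -0.3, -19.2]
force: [-0.1, -0.4, -0.0]
grip_width: 0.377
```

View pics/s15.png

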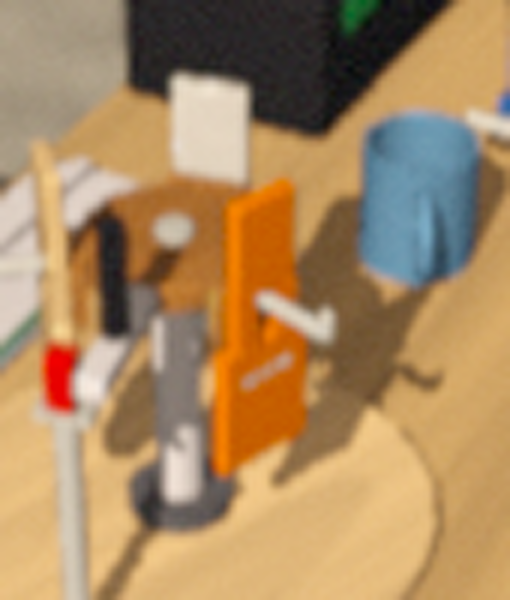

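View pics/t15.png

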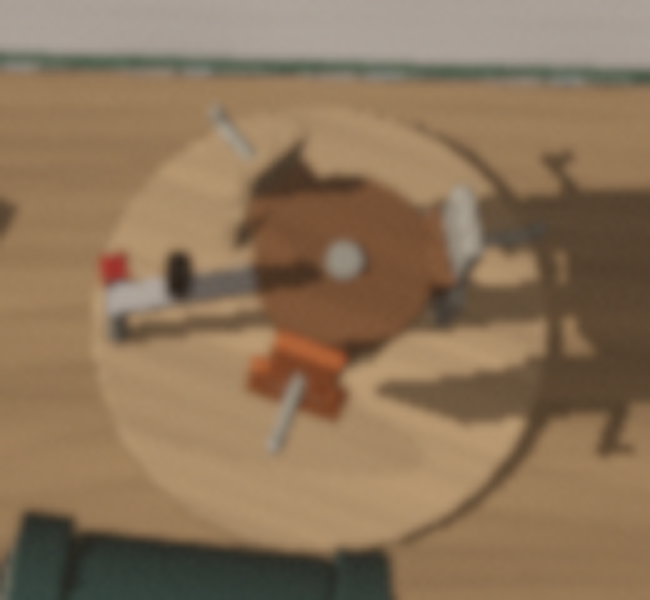

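```bash
python3 - <<'E'
from h import *
import pickle
c,s=pickle.load(open("c15.pkl","rb"))
q=lambda p,z:onz(c,np.array(p)/5+[215,110]-.4,z)[0]
u=np.array([-.9442,.3294,0]);v=np.array([.3294,.9442,0])
A=np.array([.6645,-.1002,0])
for n,p,z in [("rod exit (expect 70)",(301,374),.187),("tip end (116)",(268,455),.193),("tab outer edge mid (70)",(308,357),.246),("tab inner edge mid (60)",(313,343),.246),("tab L",(275,341),.246),("tab R",(345,357),.246)]:
    d=q(p,z)-A;print(n,d@u*1e3,d@v*1e3)
sp=lambda p:np.array(p)/6+[205,110]-.5+1/12
# tilt in side: vertical edges: tab outer-right edge & body edges
for a,b in [((229,205),(216,470)),((293,180),(303,430))]: 
    print("side edge px",sp(a),sp(b))
X=np.array([.6031,-.0788,.086])
print(proj(s,X+.005*u+.02*v+[0,0,.16]),proj(s,X+.005*u+.03*v),proj(s,X+.005*u-.02*v+[0,0,.16]),proj(s,X+.005*u-.03*v))
E
python3 -m jog '[[[0,0,0,0,0,0,32],[0,0,0,0,0,0,32],[0,0,0,0,0,0,32],[0,0,0,0,0,0,32]]]'
python3 - <<'E'
from h import *
import pickle
_,s0=pickle.load(open("c15.pkl","rb"));s=grab("side");d=np.abs(s["image"].astype(int)-s0["image"]).max(2)[110:210,205:290];print("motion",d.max(),(d>30).sum())
E
```

```text
rod exit (expect 70) 64.09176907843805 -0.7500066962248473
tip end (116) 114.7690961177194 0.6242085300914594
tab outer edge mid (70) 65.58870541574514 -1.1742828732589194
tab inner edge mid (60) 57.43937438644237 -1.0506475092990224
tab L 63.666636240660964 18.467770297241465
tab R 58.53157794783929 -19.798115893812568
side edge px [242.75 143.75] [240.58333333 187.91666667]
side edge px [253.41666667 139.58333333] [255.08333333 181.25      ]
[[245.42135684 145.74643148]] [[243.22364843 190.30451937]] [[255.22839134 140.80566548]] [[256.86236374 182.36073423]]
time_s: 36.55
ee_pos: [0.4098, -0.0123, 0.3499]
eef_rot: [180.0, 0.0, -19.2]
force: [-0.1, -0.5, -0.5]
grip_width: 0.379
motion 83 6
```

Run:
```python
from rig import job
print(job.sign_off())
```

```text
the job is handed in; nothing more can be done
None
```

The job is done and handed in at about 36.5 s of the 72 s; `sign_off` gives no verdict, so the result below rests on my own checks.

**Rack:** I turned it clockwise by the knob until the bar met the red stop. I held about 18.5 N at the knob, roughly 11 N on the stop, for over 0.5 s, then let go. The last top view shows the bar still on the stop.

**Template:** I lifted the smallest orange template, the one in the stand, by its tab. I passed its eye over the hook tip with no contact force, then felt one side of the eye to centre it. I lowered it onto the rod, where it touched within about 0.3 mm of the predicted height, and pushed it back to the pad with about 11 N. Then I released it and moved the arm away.

**Last checks:**
- **Hanging:** both views show it upright on the hook with the tip through the eye, the arm clear and no force at the wrist.
- **Pad contact:** I judged this by feel. It came 2.5 mm deeper than my first estimate of the rack's axis predicted, which fits that estimate being off by 2–3 mm. The visible rod past the template measured 51 mm against 46 mm expected. The view is blurred, but that does not suggest it hangs short of home.
- **Tab angle:** the rough corner picks put the tab about 8° round about the vertical, which I took to be picking error.
- **Stillness:** two pictures about 0.6 s apart differed in 6 pixels in the rack area, which I put down to noise or shadow.

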